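# Set up the bench magnifier for a slide carrier

## Task

Get the bench magnifier ready: take the slide carrier with the orange tab out of the rack and lay it flat, glass side up, centred and lengthwise on the raised white light stage (the slanted rest is there for changing your grip). Then swing the magnifier back until its lens is centred over the stage and level, and last of all move the red dimmer lever until it lines up with the green pointer. Leave everything else where it is.

Things in the scene. Friction and masses are not known exactly. Their poses are not given: they have to be found in the camera images.
- carrier: slide carrier with an orange band at its top end: blue plate 10 mm thick (x), 50 mm wide (y), 80 mm long (z), 50 g. It stands on a short edge in a rack slot. Origin at the centre of that lower short edge; z runs up its length, x is the plate's normal, and the face with the glass slide looks along -x (in the rack: towards the robot's side of the table)
- carrier_mid (a point): centre of the orange-tab carrier, 40 mm up from its origin (same axes as the carrier)
- spare_white: a like carrier with a white band, in another slot of the rack; stays there (same frame as the carrier)
- spare_purple: a like carrier with a purple band, in another slot of the rack; stays there (same frame as the carrier)
- rack: fixed white rack, 150 (x) x 62 (y) mm, slot walls 34 mm high; three slots 45 mm apart along its x axis, 12 mm wide, slot floor 6 mm above the table. The three carriers stand 80 mm tall in them in any order, so 52 mm of each stands clear; origin at the centre of its underside
- rest: fixed slanted rest: a yellow 30 mm wide ramp rising at 45 degrees towards its own +x, 55 mm long from foot to top, with an aluminium lip at the foot that stands 14 mm out from the ramp; base 100 x 60 x 8 mm; origin at the centre of its underside. A carrier can lean on it, short edge against the lip; its sides and upper end then overhang
- rest_foot (a point): on the rest's centre line where the ramp's face meets the lip, 22 mm above the table (axes of the rest)
- stage (a point): fixed stand: white base 220 (x) x 150 (y) x 20 mm; its steel column, 22 mm thick, stands 115 mm along +x from this point, up to 171 mm above the table. This point: centre of the top of the white light stage: a block 70 mm long (stand x) x 40 mm wide (y), its top 38 mm above the table and 18 mm above the base plate (axes of the stand: x towards the column). A carrier on it overhangs 5 mm all round
- swing_hinge (a point): upright swivel axis of the magnifier arm on the column, 158 mm above the table; turns with the arm, its x axis pointing away from the lens
- swing (a joint): swivel of the magnifier arm: 0 = arm points along the stand's -x, lens over the stage; positive = swung out towards the stand's +y. Stiff, stays where left
- head (a joint): tilt of the magnifier head, about a level axis across the arm 60 mm out from the swivel axis at 158 mm height: 0 = lens level, positive = its handle end raised. Stiff, stays where left
- lens (a point): centre of the round lens (86 mm over its white ring), 55 mm out from the tilt axis; z is the lens's normal, x points back to the tilt axis
- head_grip (a point): middle of the orange handle: round bar 14 mm thick, about 45 mm long, pointing outward from the lens ring (along its own -x), 118 mm out from the tilt axis
- lever_hinge (a point): fixed grey dimmer box 150 (x) x 100 (y) x 50 mm with a white half-round scale (60 mm radius) on top. This point: the lever's level hinge, along the box's y axis, in the middle of the box's top, 50 mm above the table; turns with the lever, z pointing along the lever
- lever (a joint): red dimmer lever: 0 = off, leaning 0.75 rad from upright towards the box's -x; 0.75 = upright; 1.5 = leaning fully to +x. Stiff, stays where left
- lever_grip (a point): grip point on the lever's red crossbar, 100 mm from the hinge and 30 mm to the box's +y side of the lever's arm; bar 16 mm thick, level along the hinge axis, running from the arm to 48 mm beyond it (axes: z along the lever, y along the bar)
- mark (a joint): green pointer on the scale, on the same axis and counted like the lever: the lever lines up with it when both read the same. It cannot be moved by hand
- mark_tip (a point): tip of the green pointer, 74 mm from the lever's hinge and 22 mm to the box's -y side of the lever's arm; z points from the hinge along the pointer
- bottle: clear bottle, orange cap, 60 mm wide, 130 mm tall, standing; origin at the centre of its underside
- jar: amber jar, orange cap, 52 mm wide, 70 mm tall, standing; origin under its centre
- beaker: glass beaker, 64 mm wide, 85 mm tall, standing; origin under its centre
- tip_box: purple box 85 x 120 x 50 mm; origin under its centre
- dish: closed clear dish, 60 mm wide, 14 mm tall; origin under its centre
- pen: black and blue marker pen, 120 mm long (x), 12 mm thick, lying; origin under its centre
Things that resemble listed ones, but are neither listed nor needed, are in the scene too. There is more than one size of the part that bears lever_hinge; the job needs the smaller.

How it is judged (in metres and radians):
On the way, in this order (a step that is already met when the one before it is completed fails the run):
1. the orange-tab carrier lies flat on the light stage, glass side up, released (horizontal distance between carrier_mid and stage below 0.012 m and angle between carrier's own x axis and vertical above 3 rad and angle between the z axis of carrier and the x axis of stage, either way round below 0.17 rad and z of carrier_mid in the frame of stage between 0.002 and 0.008 m and contact force between the fingers and carrier below 0.1 N and linear speed of carrier below 0.03 m/s), for 0.2 s.
2. the lens is centred over the stage and level (horizontal distance between lens and stage below 0.015 m and angle between lens's own z axis and vertical below 0.1 rad), for 0.2 s.
3. the lever lines up with the green pointer (angle between the z axis of lever_grip and the z axis of mark_tip, either way round below 0.08 rad), for 0.2 s.
At the end, for the whole second after the job is handed in: Carrier flat on the stage, glass side up, released, centre within 12 mm and length within 0.17 rad (10 deg) of the stage's; lens centre within 15 mm of the stage centre seen from above and level within 0.10 rad; lever within 0.08 rad of the green pointer (all of step 1 and all of step 2 and angle between the z axis of lever_grip and the z axis of mark_tip, either way round below 0.08 rad); the robot touches nothing.
It fails at once if another thing is knocked over or moved by more than 30 mm (distance of any of spare_white, spare_purple, bottle, jar, beaker, tip_box, dish, pen from where it was at the start of the episode above 0.03 m).
It also fails if it takes over 72 s, if anything falls off the work surface, if the arm or the gripper's body presses on something with over 40 N, if the wrist force passes 120 N, or if a joint passes its speed limit or range.

## Robot

A 6-joint arm with a two-finger parallel gripper is mounted at the origin on the work surface. World frame = base frame: x ahead of the robot, y to its left, z up, the work surface at z = 0. Lengths are in mm, angles in rad, forces in N, time in s.
With the tool pointing down it reaches from about 250 to 775 mm from the base axis. Payload 4 kg.
Tool frame: the origin (TCP) lies midway between the tips of the shut fingers; the grasp point (between the pads) lies 19 mm behind it; z points along the fingers, x is the direction in which the jaws open and shut, and the axes are right-handed (so a half turn about z gives the same grasp; the last joint's range is limited). The gripper opens to 85 mm and grips with 20 to 120 N. Pads are 22 mm wide; open, the fingers measure 114 mm over their backs; the gripper's body (76 mm by 85 mm) begins 54 mm behind the grasp point. The pads swing forward as they close: fully open they stand 13 mm farther back than shut.
Start: joints at [-1.32, 0.087, 1.371, -0, 1.684, -0.103], TCP at [190.553, -515.953, 231.341] pointing down, gripper open.
Joint ranges: [-3.1, 3.1], [-0.76, 2.03], [0.27, 2.55], [-1.08, 4.22], [0.17, 2.65], [-2.57, 2.57]. Speed limits (rad/s): [2.79, 2.79, 3.14, 3.14, 3.14, 3.14].

## Interface

Orientations are given as a rotation vector (axis times angle).
In Python, from cell import env gives the robot as it stands.
- The arm moves only by the tool step_arm, never from a script. Its argument "targets" is a list of rows, each a list of 3 entries, a list of its own where there are three numbers: the gripper's target within -1 to 1 (fully open at 1, half-way at 0, shut at -1), then the shift along the tool's x, y, z in units of 30 mm (1.0 is 30 mm), then the turn, a rotation vector about the tool's x, y, z in degrees. In form: [[fingers, [x, y, z], [rx, ry, rz]], ...]. A call has 1 to 12 rows; each row is the pose to reach, as a shift and turn from the pose commanded when the call began, along the tool's axes at that moment; what a row does not reach only later rows make up. A row lasts 1/12 s, in which the tool goes at most 41.7 mm and 7.16 degrees, less where a joint would pass 70% of its speed; a pose out of reach is approached as far as the arm can. A call with a gripper value outside its range is refused whole. The fingers move at their own pace and stop on an object; "grip_force" is the grip in N (left out, the last holds). Time passes only in rows, so rows that repeat a pose let the fingers close. It gives the time, the measured TCP pose, the force and the opening at its end, in the units of the state.
- env.observe(): the state, without advancing time (a new reading comes with each control period).
- env.snapshot(name): name is "scene" or "side" or "wrist"; returns a dict with "image" (480x640x3 uint8, blue, green, red), "range_z" (480x640 float32, mm along the optical axis (not along the pixel's ray), 0 where there is no reading), "K" (3x3 intrinsics, pixels), "distortion" ([k1, k2, p1, p2, k3] as OpenCV has them; the pictures are not rectified), "position" and "orientation" of the camera in the world. Camera axes: x right, y down, z forward; pixel columns grow to the right and rows downward; lengths in mm; the calibration is good to about 2 mm. A picture is of the moment at which its call begins.
- env.job_done(): hands the job in, once; it reports no verdict.
The state is a dict: "time": time; "joint_positions": joint angles; "qd": joint speeds; "joint_torque": joint torques, N m; "position": TCP position; "tool_rot": TCP orientation; "contact_force": force on the tool from outside, world axes, zero at the start; "moment": the same for the moment, N m; "finger_gap": finger opening in mm.
Only numpy, scipy, OpenCV 4.12 (cv2) and the standard library are available. Lean on these libraries where they do the work, as an engineer would, in place of code of your own. Each camera call takes 0.05 s, during which the arm holds its last target.

## Working session

There is one attempt and no reset: what is moved stays moved. The work goes in short steps, Python scripts to look and compute and a tool call to move; the robot and the scene stay as the last step left them, time stands still between calls to the robot, and variables do not carry over. Pictures are saved under pics/ and viewed, and the job is handed in when it is done.

Besides the shell and the picture viewer there is one more tool, called after ">>>" as name(argument=value, ...), one argument or row to a line, values as JSON. step_arm: Moves the arm, as the interface text tells. Its arguments: {"type":"object","properties":{"targets":{"type":"array","items":{"type":"array"}},"grip_force":{"type":"number"}},"required":["targets"]}

```bash
ls -la; mkdir -p pics
python3 - <<'E'
from cell import env
import cv2,numpy as np
print(env.observe())
for n in ["scene","side","wrist"]:
    s=env.snapshot(n); cv2.imwrite(f"pics/{n}0.png",s["image"]); np.savez(f"pics/{n}0.npz",**s)
    print(n,s["K"],s["distortion"],s["position"],s["orientation"])
E
```

```text
total 12
drwxr-xr-x  3 agent agent 4096 Dec  6 01:08 .
drwxr-xr-x 23 root  root  4096 Dec  6 01:08 ..
drwxr-xr-x  2 agent agent 4096 Dec  6 01:08 pics
{'time': 0.0, 'joint_positions': array([-1.32009898e+00,  8.79535945e-02,  1.37229678e+00,  2.83012125e-05,
        1.68360126e+00, -1.03097803e-01]), 'qd': array([-0.00096143, -0.00045909, -0.00206935,  0.00029685, -0.00159097,
        0.00051066]), 'joint_torque': array([-3.88859653e-04, -3.51869774e+01, -3.13267815e+01, -3.70738999e-04,
        1.08373276e-02, -4.70628891e-06]), 'position': array([ 190.4311433 , -515.43571706,  230.11832707]), 'tool_rot': array([-2.57646981,  1.79499303,  0.00265716]), 'contact_force': array([-0.3644616 , -0.67924871,  0.38392976]), 'moment': array([-0.0254684 ,  0.02089934,  0.03373713]), 'finger_gap': 85.56054638296857}
scene [[558.7592791    0.         320.86648992]
 [  0.         558.7592791  246.84540394]
 [  0.           0.           1.        ]] [-0.03114986  0.          0.          0.          0.        ] [1329.22261147 -879.93725541 1120.14596869] [-2.13750478 -0.76189832  0.33605809]
side [[461.67612359   0.         318.07003044]
 [  0.         461.67612359 236.28000876]
 [  0.           0.           1.        ]] [0.01046292 0.         0.         0.         0.        ] [ 459.26056294 1092.99105337  671.1125316 ] [-0.11964919  2.66397668 -1.55665055]
wrist [[348.60591762   0.         319.1747058 ]
 [  0.         348.60591762 240.22658818]
 [  0.           0.           1.        ]] [-0.06640161  0.          0.          0.          0.        ] [ 255.18541992 -492.77245459  371.96463537] [ 2.38696328 -1.66323858 -0.23046456]
```

View pics/scene0.png

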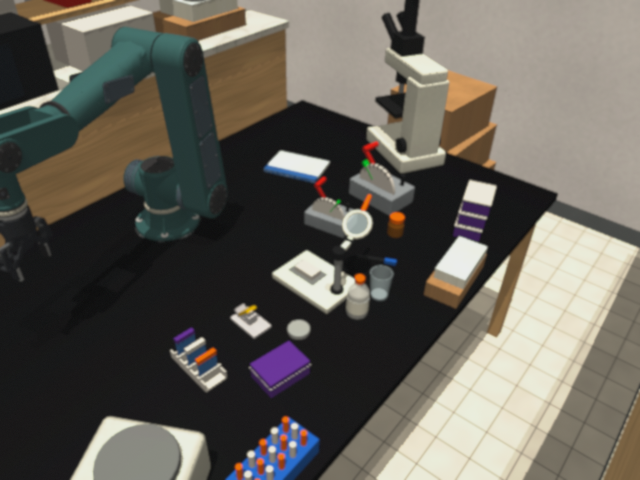

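View pics/side0.png

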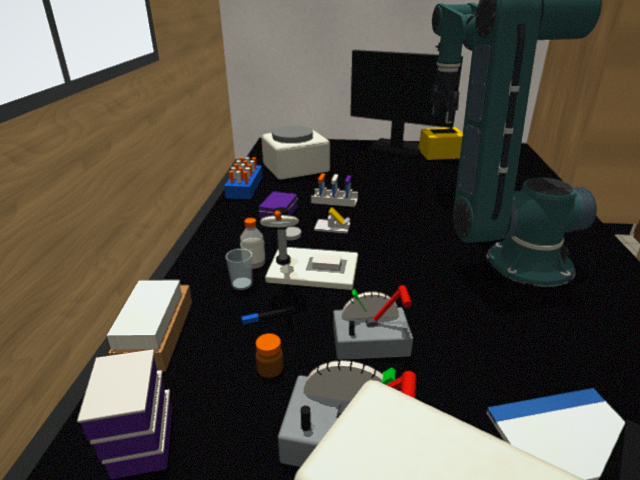

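View pics/wrist0.png

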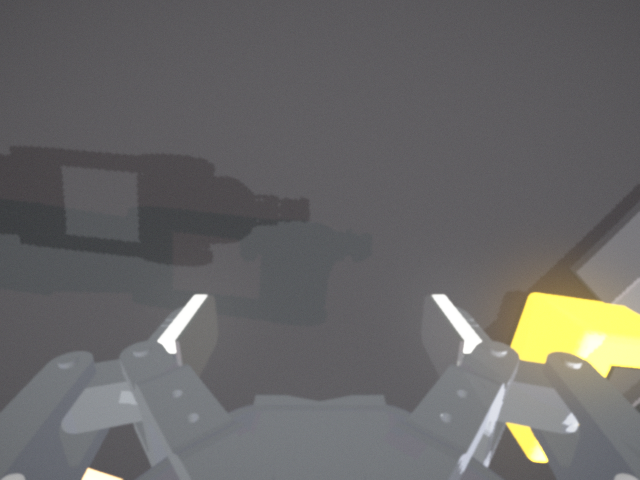

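```bash
cat > h.py <<'E'
import cv2,numpy as np
from scipy.spatial.transform import Rotation as R
def load(f): return dict(np.load(f))
def pts(s,uv):
    """uv Nx2 -> world points by depth, """
    uv=np.atleast_2d(np.asarray(uv,float))
    n=cv2.undistortPoints(uv.reshape(-1,1,2),s["K"],s["distortion"]).reshape(-1,2)
    z=s["range_z"][uv[:,1].round().astype(int),uv[:,0].round().astype(int)]
    c=np.c_[n*z[:,None],z]
    P=R.from_rotvec(s["orientation"]).apply(c)+s["position"]
    P[z<=0]=np.nan
    return P
def ray(s,uv):
    uv=np.atleast_2d(np.asarray(uv,float))
    n=cv2.undistortPoints(uv.reshape(-1,1,2),s["K"],s["distortion"]).reshape(-1,2)
    return s["position"],R.from_rotvec(s["orientation"]).apply(np.c_[n,np.ones(len(n))])
def plane(s,uv,h):
    o,d=ray(s,uv); return o+d*((h-o[2])/d[:,2])[:,None]
def cloud(s):
    v,u=np.mgrid[0:480,0:640]
    return pts(s,np.c_[u.ravel(),v.ravel()]).reshape(480,640,3)
def proj(s,P):
    r=R.from_rotvec(s["orientation"]).inv()
    p,_=cv2.projectPoints(r.apply(np.atleast_2d(P)-s["position"]).reshape(-1,1,3),np.zeros(3),np.zeros(3),s["K"],s["distortion"])
    return p.reshape(-1,2)
def crop(s,x0,y0,x1,y1,k,f):
    cv2.imwrite(f,cv2.resize(s["image"][y0:y1,x0:x1],None,fx=k,fy=k,interpolation=cv2.INTER_CUBIC))
E
python3 - <<'E'
from h import *
s=load("pics/scene0.npz"); d=load("pics/side0.npz")
crop(s,160,140,420,330,3,"pics/c1.png")
crop(s,160,290,330,400,4,"pics/c2.png")
crop(d,210,160,420,300,3.5,"pics/c3.png")
crop(d,220,270,440,380,3.5,"pics/c4.png")
for n,c in (("scene",s),("side",d)):
    C=cloud(c); print(n,np.isfinite(C[...,2]).mean())
    hsv=cv2.cvtColor(c["image"],cv2.COLOR_BGR2HSV)
    for nm,lo,hi in (("orange",(5,150,100),(16,255,255)),("purple",(125,80,60),(150,255,255)),("red",(0,180,100),(3,255,255)),("green",(50,120,80),(75,255,255)),("yellow",(20,120,120),(33,255,255)),("blue",(100,120,80),(120,255,255))):
        m=cv2.inRange(hsv,lo,hi); k,l,st,ce=cv2.connectedComponentsWithStats(m)
        for i in range(1,k):
            if st[i,4]>15:
                p=C[l==i]; p=p[np.isfinite(p[:,2])]
                if len(p): print(nm,st[i],ce[i].round(),np.median(p,0).round(),np.percentile(p,5,axis=0).round(),np.percentile(p,95,axis=0).round())
E
```

```text
scene 0.991748046875
orange [44  0 48  8 61] [67.  4.] [-1063.   395.   418.] [-1213.   384.   413.] [-1039.   501.   424.]
orange [360 194  12  16 102] [366. 202.] [628. 234. 235.] [455. 213.   2.] [636. 519. 251.]
orange [389 211  16  18 212] [396. 219.] [624. 430.  67.] [594. 415.   3.] [641. 522.  76.]
orange [354 273  12  11  99] [360. 278.] [737.  61. 130.] [657.  48.   2.] [748. 199. 135.]
orange [196 347  21  17 162] [206. 355.] [ 592. -355.   86.] [ 527. -381.    3.] [ 599. -295.   92.]
orange [281 416   7  15  72] [285. 422.] [ 857. -374.   86.] [ 805. -379.    1.] [ 861. -321.   94.]
orange [301 431   5  13  50] [303. 437.] [ 908. -375.   86.] [ 903. -379.   67.] [ 911. -368.   93.]
orange [281 436   5  13  53] [283. 442.] [ 884. -410.   86.] [ 878. -413.   63.] [ 887. -404.   94.]
orange [259 438   7  16  74] [263. 445.] [ 858. -443.   81.] [ 805. -448.   -1.] [ 862. -397.   93.]
orange [278 454   6  14  57] [281. 460.] [ 908. -444.   84.] [ 902. -448.   63.] [ 912. -439.   94.]
orange [257 459   6  14  57] [260. 465.] [ 884. -479.   86.] [ 877. -483.   64.] [ 886. -474. 
[... 3486 characters left out ...]
. 591. 142.] [399. 634. 170.]
green [352 289  14  22  55] [356. 296.] [458. 332. 107.] [442. 167.  -3.] [468. 338. 115.]
green [381 368  15  16 162] [388. 375.] [403. 568. 131.] [394. 428.  -1.] [411. 576. 137.]
yellow [423 127  40  12 233] [442. 133.] [ 125. -827.   96.] [  -67. -2507.  -357.] [ 190. -787.   99.]
yellow [329 208  15  16  93] [336. 215.] [ 527. -153.   40.] [ 508. -264.   -0.] [ 548. -139.   57.]
blue [224 165  38  33 393] [242. 185.] [ 868. -345.   45.] [ 835. -524.    5.] [ 918. -336.   49.]
blue [241 313  18   9  98] [250. 317.] [692. 302.  10.] [677. 277.  -2.] [710. 312.  12.]
blue [ 488  388  117   33 1661] [544. 404.] [123. 494.  12.] [ 27. 461.  10.] [210. 526.  14.]
```

View pics/c1.png

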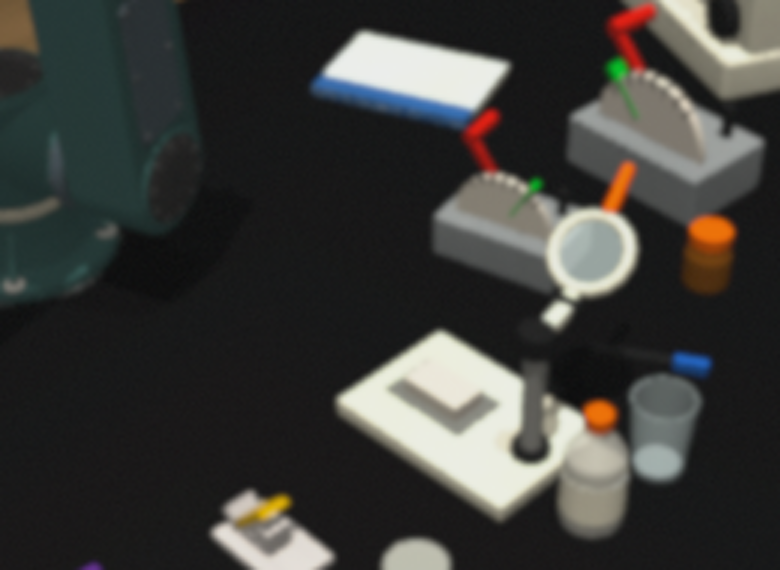

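View pics/c2.png

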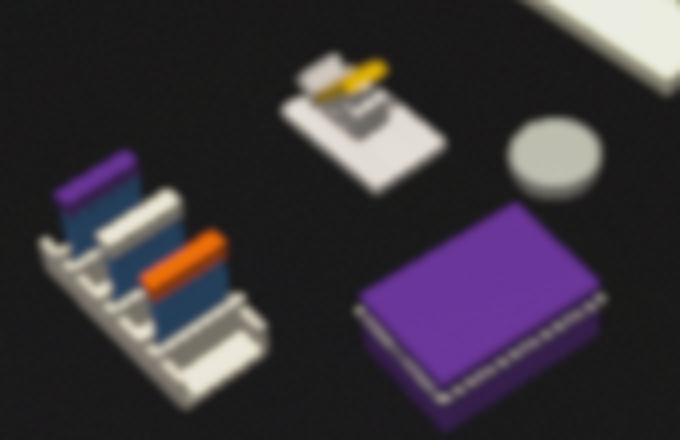

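View pics/c3.png

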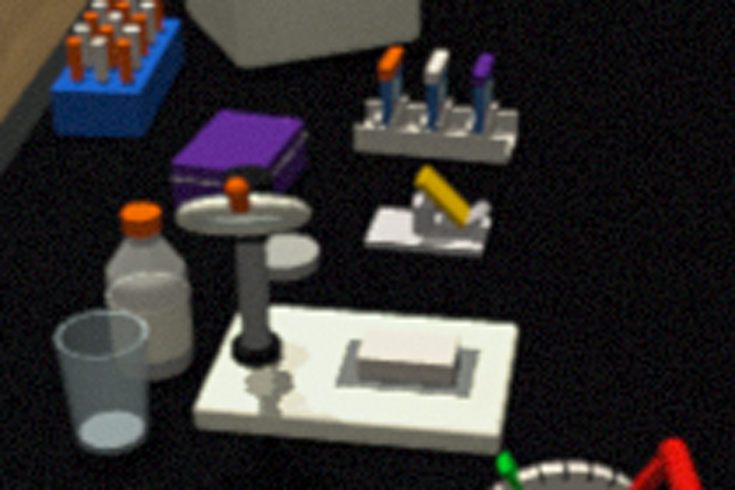

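View pics/c4.png

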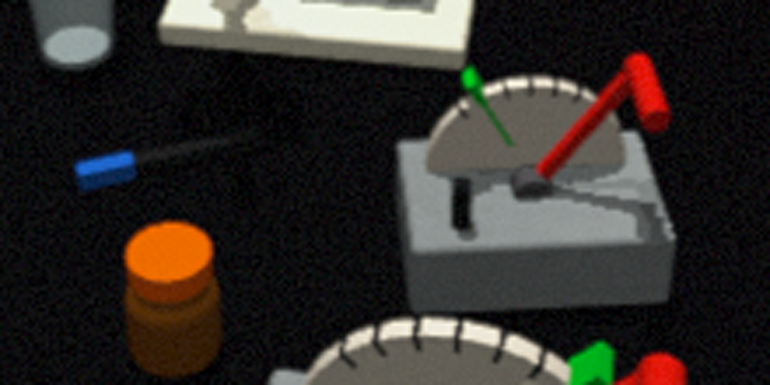

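Run:
```python
from h import *
s=load("pics/scene0.npz"); d=load("pics/side0.npz")
Cs,Cd=cloud(s),cloud(d)
def rect(P,nm):
    P=P[:,:2].astype(np.float32)
    (c,wh,a)=cv2.minAreaRect(P); print(nm,len(P),np.round(c,1),np.round(wh,1),round(a,1))
def sel(C,box,zr,nm,er=1):
    m=(C[...,0]>box[0])&(C[...,0]<box[1])&(C[...,1]>box[2])&(C[...,1]<box[3])&(C[...,2]>zr[0])&(C[...,2]<zr[1])
    k,l,st,_=cv2.connectedComponentsWithStats(m.astype(np.uint8))
    i=1+np.argmax(st[1:,4]); P=C[l==i]; rect(P,nm+" z%.1f"%np.median(P[:,2])); return P
for n,C in (("scene",Cs),("side",Cd)):
    print(n)
    sel(C,(500,800,-50,200),(32,44),"stage")
    sel(C,(450,850,-100,250),(14,26),"base")
    sel(C,(575,615,-400,-320),(79,92),"orange top")
    sel(C,(530,570,-400,-320),(79,92),"white top")
    sel(C,(485,525,-400,-320),(79,92),"purple top")
    sel(C,(300,560,230,420),(44,56),"box")
    sel(C,(450,650,-220,-80),(4,14),"restbase")
    sel(C,(450,650,-220,-80),(20,70),"rest ramp")
    sel(C,(560,720,60,260),(175,300),"head")
    sel(C,(560,820,-20,260),(140,175),"arm")
```

```text
scene
stage z39.8 244 [537.8  83.1] [45.8 74.8] 88.0
base z21.9 1911 [572.7  81.5] [158.3 222.5] 86.1
orange top z86.9 126 [ 590.7 -357.7] [51.1 17.8] 83.2
white top z86.5 131 [ 545.9 -350.8] [53.7 15.9] 84.4
purple top z87.5 131 [ 501.4 -346.6] [52.1 16.9] 82.5
box z51.2 275 [421.6 307.3] [ 57.6 153.6] 87.1
restbase z9.4 448 [ 543.6 -160.6] [ 76.2 121.6] 84.6
rest ramp z33.7 239 [ 521.1 -159. ] [35.9 68.2] 79.4
head z199.3 732 [629.  187.9] [ 80.3 103. ] 40.7
arm z167.3 299 [647.  106.3] [ 38.7 101.3] 14.1
side
stage z35.8 260 [536.9  87.8] [46.1 70.5] 87.5
base z18.2 2193 [571.3  87. ] [154.7 219. ] 86.4
orange top z83.7 28 [ 588.4 -353.3] [56.3 12.7] 81.4
white top z83.2 26 [ 543.8 -346.2] [51.2 10.8] 84.2
purple top z84.2 23 [ 498.7 -347. ] [53.6 11.9] 84.8
box z48.7 1879 [423.6 347.5] [149.8 102.1] 8.5
restbase z6.3 215 [ 537.6 -154.7] [ 65.9 100.5] 85.1
rest ramp z32.3 181 [ 519.  -152.5] [35.9 62.4] 82.0
head z207.8 325 [625.  201.1] [75.9 91.5] 37.9
arm z166.6 91 [639.6 154.5] [59.7 29.7] 5.9
```

Run:
```python
from h import *
Ry=lambda a:R.from_euler('y',a); Rz=lambda a:R.from_euler('z',a)
q=[-1.3201,0.08795,1.3723,0,1.6836,-.1031]
M=R.from_rotvec([-2.57646981,1.79499303,0.00265716])
F=Rz(q[0])*Ry(q[1]+q[2])*Rz(q[3])*Ry(q[4])*Rz(q[5])
print((F.inv()*M).as_rotvec(), M.as_matrix().round(2))
s=load("pics/wrist0.npz"); print("cam in tool",M.inv().apply(s["position"]-np.array([190.4,-515.4,230.1])))
for pos,yaw in (((600,-356),-.11),((545,85),-.065)):
  for sg in (1,-1):
    z=np.array([.7071*np.cos(yaw),.7071*np.sin(yaw),-.7071]); x=sg*np.array([-np.sin(yaw),np.cos(yaw),0]); 
    T=R.from_matrix(np.c_[x,np.cross(z,x),z])
    w=np.array(pos)-200*z[:2]
    j1=np.arctan2(w[1],w[0])
    for j23 in (1.2,1.6,2.0):
        W=(Ry(j23).inv()*Rz(j1).inv()*(T))
        a=W.as_euler('ZYZ'); print(pos,sg,j23,a.round(2), "alt",(a+[np.pi,0,np.pi])%(2*np.pi)*[1,0,1]+[0,-a[1],0], T.as_rotvec().round(3), "delta",(M.inv()*T).as_rotvec(degrees=True).round(1))
```

```text
[-1.98138475e-06  4.42022116e-05  3.14159065e+00] [[ 0.35 -0.94 -0.  ]
 [-0.94 -0.35  0.  ]
 [-0.   -0.   -1.  ]]
cam in tool [   0.90135764  -68.64940228 -141.84913936]
(600, -356) 1 1.2 [0.38 1.25 1.05] alt [ 3.52594664 -1.25228624  4.19543311] [1.841 1.648 0.683] delta [ -14.2   59.3 -143.1]
(600, -356) 1 1.6 [0.48 0.89 0.86] alt [ 3.61863855 -0.88759224  4.00602898] [1.841 1.648 0.683] delta [ -14.2   59.3 -143.1]
(600, -356) 1 2.0 [0.74 0.56 0.52] alt [ 3.88318774 -0.55529482  3.66000303] [1.841 1.648 0.683] delta [ -14.2   59.3 -143.1]
(600, -356) -1 1.2 [ 0.38  1.25 -2.09] alt [ 3.52594664 -1.25228624  1.05384045] [-1.674  1.869 -0.774] delta [44.2 10.6 25.1]
(600, -356) -1 1.6 [ 0.48  0.89 -2.28] alt [ 3.61863855 -0.88759224  0.86443633] [-1.674  1.869 -0.774] delta [44.2 10.6 25.1]
(600, -356) -1 2.0 [ 0.74  0.56 -2.62] alt [ 3.88318774 -0.55529482  0.51841038] [-1.674  1.869 -0.774] delta [44.2 10.6 25.1]
(545, 85) 1 1.2 [-0.22  1.19  1.87] alt [ 2.91867978 -1.18691029  5.00807344] [1.808 1.694 0.702] delta [ -13.    60.2 -145.4]
(545, 85) 1 1.6 [-0.29  0.8   1.99] alt [ 2.85164874 -0.79944757  5.12843738] [1.808 1.694 0.702] delta [ -13.    60.2 -145.4]
(545, 85) 1 2.0 [-0.52  0.43  2.26] alt [ 2.62558592 -0.42842288  5.39974654] [1.808 1.694 0.702] delta [ -13.    60.2 -145.4]
(545, 85) -1 1.2 [-0.22  1.19 -1.28] alt [ 2.91867978 -1.18691029  1.86648079] [-1.71   1.825 -0.756] delta [44.3  9.5 22.7]
(545, 85) -1 1.6 [-0.29  0.8  -1.15] alt [ 2.85164874 -0.79944757  1.98684472] [-1.71   1.825 -0.756] delta [44.3  9.5 22.7]
(545, 85) -1 2.0 [-0.52  0.43 -0.88] alt [ 2.62558592 -0.42842288  2.25815389] [-1.71   1.825 -0.756] delta [44.3  9.5 22.7]
```

```bash
cat > mv.py <<'E'
from h import *
import json,os
Ry=lambda a:R.from_euler('y',a); Rz=lambda a:R.from_euler('z',a)
F='cmd.json'
def fkR(q): return Rz(q[0])*Ry(q[1]+q[2])*Rz(q[3])*Ry(q[4])*Rz(q[5]+np.pi)
def get():
    if not os.path.exists(F):
        return np.array([190.553,-515.953,231.341]),fkR([-1.32,.087,1.371,0,1.684,-.103])
    a=json.load(open(F)); return np.array(a[0]),R.from_rotvec(a[1])
def commit(sh,rot):
    p,r=get(); p=p+r.apply(np.array(sh)*30); r=r*R.from_rotvec(rot,degrees=True)
    json.dump([p.tolist(),r.as_rotvec().tolist()],open(F,'w'))
def rel(P,T,nm=""):
    p,r=get(); sh=r.inv().apply(np.array(P)-p)/30; ro=(r.inv()*T).as_rotvec(degrees=True)
    print(nm,"shift",sh.round(3).tolist(),"turn",ro.round(2).tolist(), "dist %.0f"%(30*np.linalg.norm(sh)))
def pose(yaw,pitch,sg):
    """tool z azimuth yaw, pitch from vertical-down toward azimuth; jaws x = sg*left"""
    z=np.array([np.sin(pitch)*np.cos(yaw),np.sin(pitch)*np.sin(yaw),-np.cos(pitch)]); x=sg*np.array([-np.sin(yaw),np.cos(yaw),0])
    return R.from_matrix(np.c_[x,np.cross(z,x),z])
def obs():
    from cell import env
    o=env.observe(); p,r=get()
    m=R.from_rotvec(o["tool_rot"])
    print("t %.2f"%o["time"],"pos",o["position"].round(1),"err",(o["position"]-p).round(1),"roterr deg",(r.inv()*m).as_rotvec(degrees=True).round(2),"q",o["joint_positions"].round(3),"F",o["contact_force"].round(1),"gap",round(o["finger_gap"],1))
    return o
def snap(n,f):
    from cell import env
    s=env.snapshot(n); cv2.imwrite(f"pics/{f}.png",s["image"]); np.savez(f"pics/{f}.npz",**s); return s
E
python3 - <<'E'
from mv import *
obs()
T=pose(np.radians(-6.5),np.pi/4,-1)
G=np.array([590,-355.5,60]); P=G+16*T.as_matrix()[:,2]
print(P); rel(P+[0,0,110],T,"pre")
E
```

```text
t 0.15 pos [ 190.4 -515.6  230.4] err [-0.1  0.4 -1. ] roterr deg [ 0.01 -0.08  0.  ] q [-1.32   0.088  1.372  0.     1.684 -0.103] F [ 0.3  0.2 -0.4] gap 85.3
[ 601.24098235 -356.78074816   48.6862915 ]
pre shift [-0.233, -14.68, 2.423] turn [44.16, 10.53, 25.36] dist 446
```

>>> step_arm(
  targets=[
    [1,[-0.23,-14.68,2.42],[44.16,10.53,25.36]],
    [1,[-0.23,-14.68,2.42],[44.16,10.53,25.36]],
    [1,[-0.23,-14.68,2.42],[44.16,10.53,25.36]],
    [1,[-0.23,-14.68,2.42],[44.16,10.53,25.36]],
    [1,[-0.23,-14.68,2.42],[44.16,10.53,25.36]],
    [1,[-0.23,-14.68,2.42],[44.16,10.53,25.36]],
    [1,[-0.23,-14.68,2.42],[44.16,10.53,25.36]],
    [1,[-0.23,-14.68,2.42],[44.16,10.53,25.36]],
    [1,[-0.23,-14.68,2.42],[44.16,10.53,25.36]],
    [1,[-0.23,-14.68,2.42],[44.16,10.53,25.36]],
    [1,[-0.23,-14.68,2.42],[44.16,10.53,25.36]],
    [1,[-0.23,-14.68,2.42],[44.16,10.53,25.36]],
  ],
)

```text
time: 1.15
position: [604.4, -352.5, 156.6]
tool_rot: [-1.675, 1.867, -0.769]
contact_force: [0.3, 0.4, -0.2]
finger_gap: 85.6
```

Run:
```python
from mv import *
commit([-0.23,-14.68,2.42],[44.16,10.53,25.36])
obs(); s=snap("wrist","w1")
```

```text
t 1.15 pos [ 604.4 -352.5  156.6] err [ 3.2  4.4 -2.2] roterr deg [-0.1  -0.37 -0.15] q [-0.831  0.075  1.73   0.691  0.827  0.502] F [ 0.3  0.4 -0.2] gap 85.6
```

View pics/w1.png

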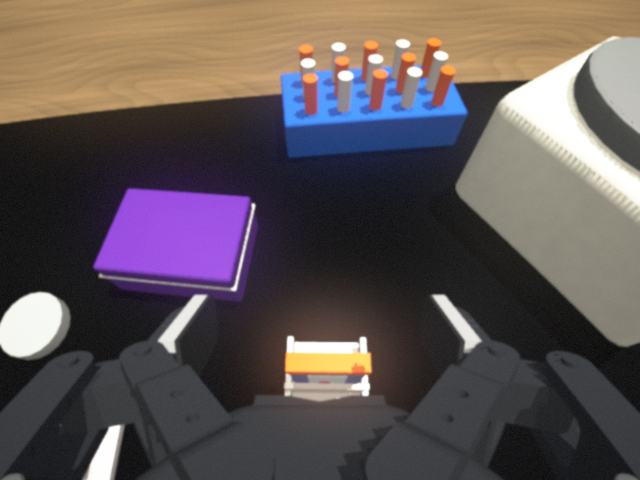

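Run:
```python
from mv import *
obs(); s=snap("wrist","w2")
hsv=cv2.cvtColor(s["image"],cv2.COLOR_BGR2HSV); m=cv2.inRange(hsv,(5,150,100),(22,255,255)); m[:320]=0;m[:, :250]=0;m[:,420:]=0
k,l,st,ce=cv2.connectedComponentsWithStats(m); i=1+np.argmax(st[1:,4]); print(st[i],ce[i])
v,u=np.where(l==i); P=plane(s,np.c_[u,v],86); C=cloud(s)[l==i]; print("depth z",np.median(C,0))
(c,wh,a)=cv2.minAreaRect(P[:,:2].astype(np.float32)); print(c,wh,a)
T=pose(np.radians(-6.5),np.pi/4,-1)
```

```text
t 1.20 pos [ 602.9 -354.   156.9] err [ 1.6  2.9 -1.8] roterr deg [-0.12 -0.25 -0.15] q [-0.834  0.073  1.73   0.69   0.828  0.5  ] F [0.2 0.2 0.6] gap 85.3
[ 281  350   88   22 1043] [314.4717162  363.07670182]
depth z [nan nan nan]
(589.836181640625, -356.5919494628906) (52.890777587890625, 12.481243133544922) 83.69303131103516
```

Run:
```python
from mv import *
T=pose(np.radians(-6.4),np.pi/4,-1)
G=np.array([590,-356.3,60]); P=G+16*T.as_matrix()[:,2]
rel(P+[0,0,1],T)
```

```text
shift [0.023, 2.57, 2.572] turn [0.0, -0.07, -0.07] dist 109
```

>>> step_arm(
  targets=[
    [1,[0.02,0.6,0.6],[0,0,0]],
    [1,[0.02,1.2,1.2],[0,0,0]],
    [1,[0.02,1.8,1.8],[0,0,0]],
    [1,[0.02,2.3,2.3],[0,0,0]],
    [1,[0.02,2.57,2.57],[0,0,0]],
    [1,[0.02,2.57,2.57],[0,0,0]],
    [1,[0.02,2.57,2.57],[0,0,0]],
    [1,[0.02,2.57,2.57],[0,0,0]],
  ],
)

```text
time: 1.92
position: [601.2, -359.1, 51.5]
tool_rot: [-1.67, 1.872, -0.78]
contact_force: [0.2, 0.4, -0.2]
finger_gap: 85.6
```

Run:
```python
from mv import *
commit([0.02,2.57,2.57],[0,0,0])
obs(); s=snap("wrist","w3"); snap("side","s3"); crop(load("pics/s3.npz"),250,120,400,220,5,"pics/s3c.png")
```

```text
t 1.92 pos [ 601.2 -359.1   51.5] err [ 0.  -1.7  1.8] roterr deg [ 0.13  0.15 -0.02] q [-0.842  0.207  1.822  0.867  0.663  0.261] F [ 0.2  0.4 -0.2] gap 85.6
```

View pics/w3.png

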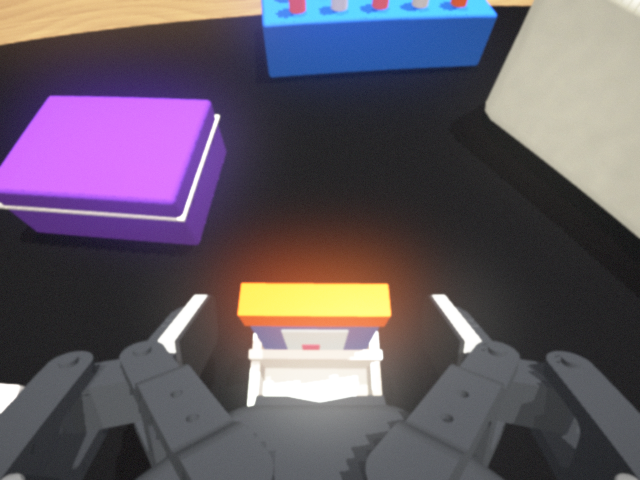

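View pics/s3c.png

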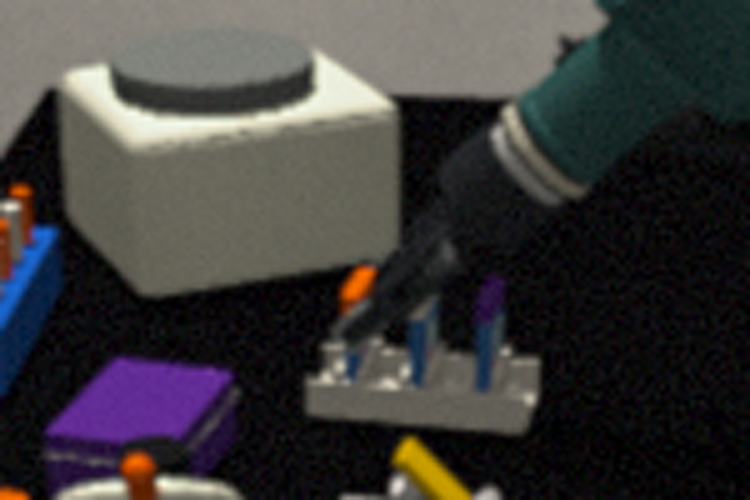

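>>> step_arm(
  targets=[
    [-1,[0,0,0],[0,0,0]],
    [-1,[0,0,0],[0,0,0]],
    [-1,[0,0,0],[0,0,0]],
    [-1,[0,0,0],[0,0,0]],
    [-1,[0,0,0],[0,0,0]],
    [-1,[0,0,0],[0,0,0]],
    [-1,[0,0,0],[0,0,0]],
    [-1,[0,0,0],[0,0,0]],
  ],
  grip_force=40,
)

```text
time: 2.68
position: [602.5, -358.8, 52.5]
tool_rot: [-1.669, 1.87, -0.782]
contact_force: [-0.0, -0.7, 5.9]
finger_gap: 49.1
```

Run:
```python
from mv import *
obs(); s=snap("wrist","w4")
T=get()[1]; rel(get()[0]+[0,0,110],T)
```

```text
t 2.68 pos [ 602.5 -358.8   52.5] err [ 1.3 -1.3  2.8] roterr deg [ 0.24  0.15 -0.07] q [-0.84   0.207  1.821  0.869  0.663  0.261] F [-0.  -0.7  5.9] gap 49.1
 shift [0.0, -2.593, -2.593] turn [0.0, 0.0, 0.0] dist 110
```

View pics/w4.png

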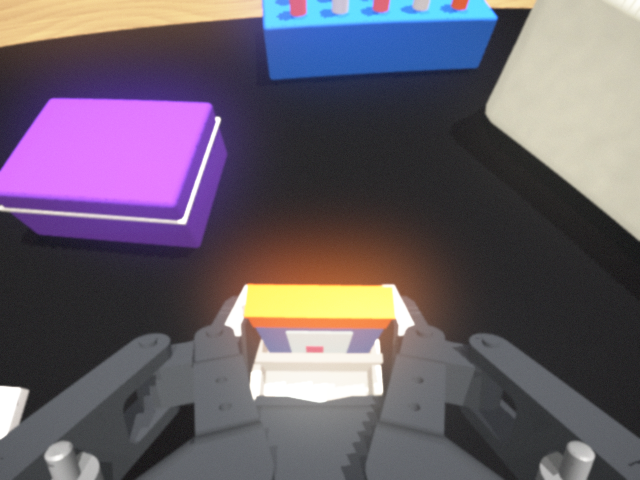

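>>> step_arm(
  targets=[
    [-1,[0,-0.3,-0.3],[0,0,0]],
    [-1,[0,-0.8,-0.8],[0,0,0]],
    [-1,[0,-1.4,-1.4],[0,0,0]],
    [-1,[0,-2.0,-2.0],[0,0,0]],
    [-1,[0,-2.6,-2.6],[0,0,0]],
    [-1,[0,-3.2,-3.2],[0,0,0]],
    [-1,[0,-3.2,-3.2],[0,0,0]],
  ],
)

```text
time: 3.32
position: [603.3, -359.5, 193.9]
tool_rot: [-1.67, 1.866, -0.791]
contact_force: [1.1, -0.1, 2.1]
finger_gap: 49.1
```

Run:
```python
from mv import *
commit([0,-3.2,-3.2],[0,0,0])
obs(); s=snap("wrist","w5"); snap("side","s5");snap("scene","c5"); crop(load("pics/s5.npz"),220,60,420,310,3,"pics/s5c.png")
```

```text
t 3.32 pos [ 603.3 -359.5  193.9] err [ 2.1 -2.   8.4] roterr deg [ 0.57  0.34 -0.3 ] q [-0.84   0.042  1.691  0.661  0.872  0.547] F [ 1.1 -0.1  2.1] gap 49.1
```

View pics/w5.png

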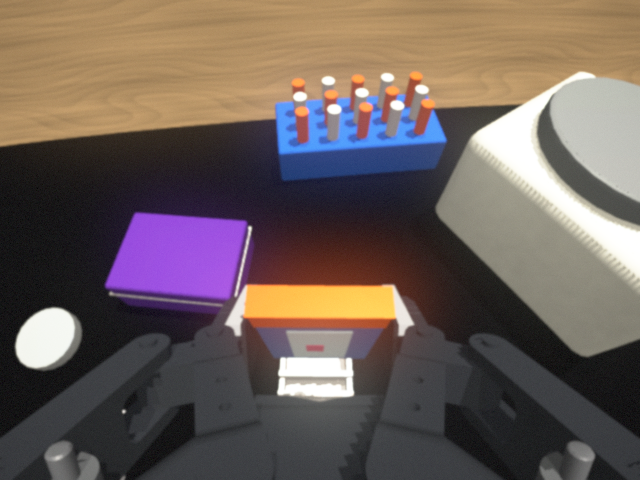

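View pics/s5c.png

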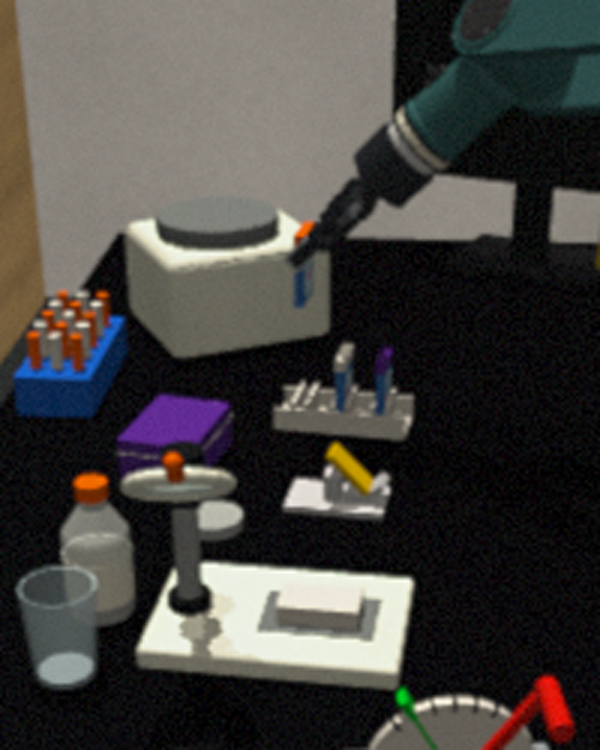

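```bash
cat > goal.py <<'E'
from mv import *
M=R.from_rotvec([-1.669,1.870,-0.782]); tp=np.array([602.5,-358.8,52.5])
mid_t=M.inv().apply(np.array([590,-356.5,46.])-tp); mid_t[0]=0
Rc=M.inv()*Rz(np.radians(-6.4))   # carrier in tool
def stagepose(c,yaw,h=43.,dz=0):
    # carrier z = -stage x, carrier x=-Z
    a=np.array([np.cos(yaw),np.sin(yaw),0]); Rg=R.from_matrix(np.c_[[0,0,-1],np.cross(-a,[0,0,-1]),-a])
    T=Rg*Rc.inv(); return np.array([c[0],c[1],h+dz])-T.apply(mid_t),T
E
python3 - <<'E'
from goal import *
obs(); print("mid in tool",mid_t, Rc.as_matrix().round(3))
s=load("pics/scene0.npz"); d=load("pics/side0.npz")
for c in (s,d):
    C=cloud(c); off=0
    # bright stage top: mask from cloud connected comp, contour to plane 38
    z=C[...,2]; m=((C[...,0]>480)&(C[...,0]<600)&(C[...,1]>40)&(C[...,1]<140)&(z>31)&(z<46)).astype(np.uint8)
    k,l,st,_=cv2.connectedComponentsWithStats(m); i=1+np.argmax(st[1:,4]); v,u=np.where(l==i)
    P=plane(c,np.c_[u,v],38)[:,:2].astype(np.float32); print(cv2.minAreaRect(P),st[i])
P,T=stagepose((537.3,85.5),np.radians(-3.7),dz=90)
p,r=get(); print(P,(T*pose(np.radians(-3.7),np.pi/4,1).inv()).magnitude())
rel((p*.55+P*.45)*[1,1,0]+[0,0,195],r*R.from_euler('z',-86,degrees=True))
E
```

```text
t 3.47 pos [ 600.8 -356.9  184.3] err [-0.4  0.6 -1.1] roterr deg [-0.09 -0.03 -0.03] q [-0.84   0.047  1.7    0.66   0.872  0.545] F [-0.1 -0.2 -1.1] gap 49.2
mid in tool [ 0.         13.54188141 -4.43229321] [[-0.003 -1.     0.003]
 [-0.704  0.    -0.71 ]
 [ 0.71  -0.004 -0.704]]
((537.91748046875, 82.52197265625), (48.10492706298828, 76.87521362304688), 86.3337631225586) [294 259  27  20 270]
((536.209716796875, 94.44904327392578), (48.88380813598633, 70.37004089355469), 86.03922271728516) [312 254  30  13 272]
[530.81706903  85.93852887 120.3190271 ] 0.0058847509526617995
 shift [-6.489, 1.05, -1.498] turn [0.0, 0.0, -86.0] dist 202
```

>>> step_arm(
  targets=[
    [-1,[-0.6,0.1,-0.2],[0,0,-7]],
    [-1,[-1.2,0.2,-0.3],[0,0,-14]],
    [-1,[-1.8,0.3,-0.4],[0,0,-21]],
    [-1,[-2.4,0.4,-0.6],[0,0,-28]],
    [-1,[-3.0,0.5,-0.7],[0,0,-35]],
    [-1,[-3.6,0.6,-0.8],[0,0,-42]],
    [-1,[-4.2,0.7,-1.0],[0,0,-49]],
    [-1,[-4.7,0.8,-1.1],[0,0,-56]],
    [-1,[-5.2,0.9,-1.2],[0,0,-63]],
    [-1,[-5.7,1.0,-1.3],[0,0,-70]],
    [-1,[-6.2,1.05,-1.5],[0,0,-77]],
    [-1,[-6.5,1.05,-1.5],[0,0,-84]],
  ],
)

```text
time: 4.47
position: [567.9, -155.5, 191.4]
tool_rot: [2.886, -0.306, 1.193]
contact_force: [-0.7, 0.5, -0.3]
finger_gap: 49.1
```

Run:
```python
from goal import *
commit([-6.5,1.05,-1.5],[0,0,-84]); obs()
P,T=stagepose((537.3,86.5),np.radians(-3.7),dz=90)
rel(P,T)
```

```text
t 4.47 pos [ 567.9 -155.5  191.4] err [-1.6  2.1 -3.6] roterr deg [ 0.1  -0.3  -0.33] q [-0.521 -0.277  1.973  0.422  0.755 -0.515] F [-0.7  0.5 -0.3] gap 49.1
 shift [-4.133, -7.562, 0.202] turn [2.04, 1.45, -97.96] dist 259
```

>>> step_arm(
  targets=[
    [-1,[-0.35,-0.63,0.0],[0,0,-7]],
    [-1,[-0.7,-1.3,0.0],[0,0,-14]],
    [-1,[-1.05,-1.9,0.05],[0.4,0.3,-21]],
    [-1,[-1.4,-2.5,0.05],[0.6,0.4,-28]],
    [-1,[-1.75,-3.15,0.1],[0.7,0.5,-35]],
    [-1,[-2.1,-3.8,0.1],[0.9,0.6,-42]],
    [-1,[-2.4,-4.4,0.1],[1.0,0.7,-49]],
    [-1,[-2.75,-5.0,0.1],[1.2,0.8,-56]],
    [-1,[-3.1,-5.7,0.15],[1.3,0.9,-63]],
    [-1,[-3.45,-6.3,0.15],[1.5,1.0,-70]],
    [-1,[-3.8,-6.9,0.2],[1.6,1.1,-77]],
    [-1,[-4.13,-7.56,0.2],[1.75,1.25,-84]],
  ],
)

```text
time: 5.47
position: [528.5, 87.4, 116.0]
tool_rot: [2.033, 1.497, 0.793]
contact_force: [0.6, -0.0, -0.6]
finger_gap: 49.3
```

Run:
```python
from goal import *
commit([-4.13,-7.56,.2],[1.75,1.25,-84]); obs()
P,T=stagepose((537.3,86.5),np.radians(-3.7),dz=90)
rel(P,T)
```

```text
t 5.47 pos [528.5  87.4 116. ] err [-2.3  0.5 -4.4] roterr deg [ 0.31 -0.15 -0.42] q [ 0.15  -0.321  2.164 -0.293  0.549 -0.928] F [ 0.6 -0.  -0.6] gap 49.3
 shift [0.002, -0.003, 0.002] turn [0.29, 0.2, -13.96] dist 0
```

>>> step_arm(
  targets=[
    [-1,[0,0,0],[0.15,0.1,-7]],
    [-1,[0,0,0],[0.3,0.2,-14]],
    [-1,[0,0,0],[0.3,0.2,-14]],
    [-1,[0,0,0],[0.3,0.2,-14]],
    [-1,[0,0,0],[0.3,0.2,-14]],
  ],
)

```text
time: 5.88
position: [530.0, 86.5, 118.5]
tool_rot: [1.814, 1.7, 0.7]
contact_force: [-0.9, -0.1, -0.1]
finger_gap: 49.3
```

Run:
```python
from goal import *
commit([0,0,0],[.3,.2,-14]); obs()
snap("wrist","w6"); snap("side","s6");snap("scene","c6"); crop(load("pics/s6.npz"),220,180,420,310,3.5,"pics/s6c.png"); crop(load("pics/c6.npz"),240,170,420,320,4,"pics/c6c.png")
```

```text
t 5.88 pos [530.   86.5 118.5] err [-0.8 -0.4 -1.9] roterr deg [ 0.15 -0.06  0.12] q [ 0.142 -0.322  2.159 -0.272  0.553 -1.188] F [-0.9 -0.1 -0.1] gap 49.3
```

View pics/w6.png

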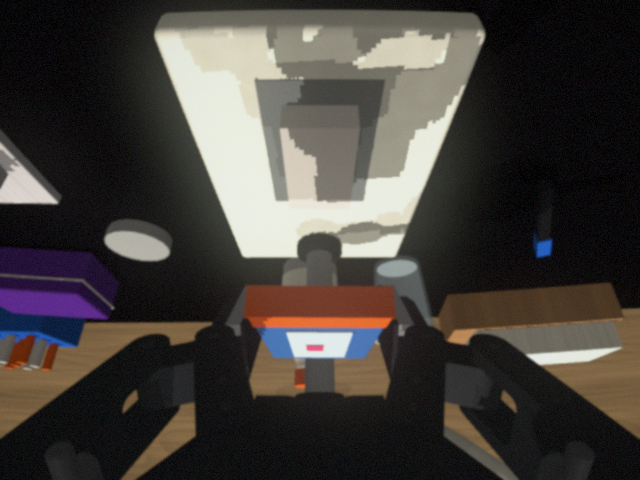

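View pics/s6c.png

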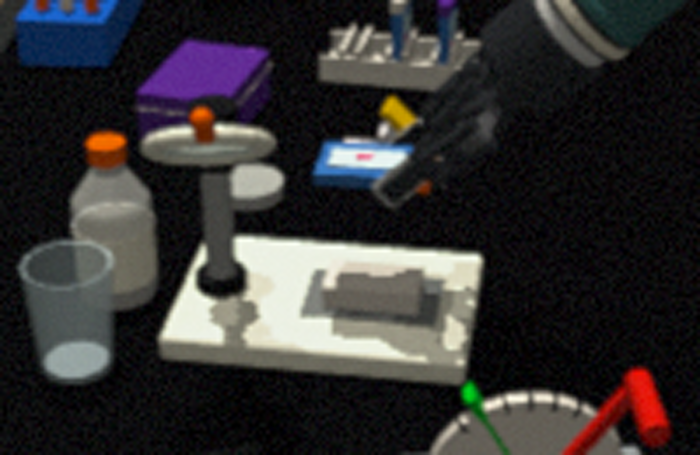

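View pics/c6c.png

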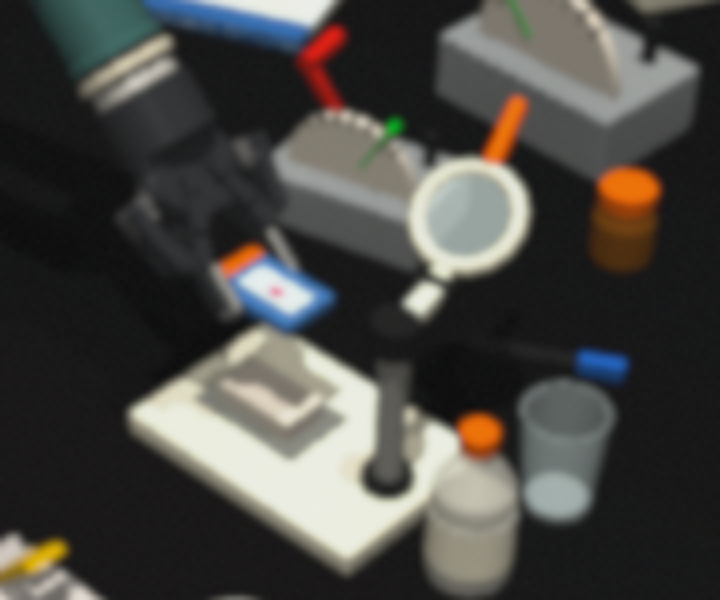

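Run:
```python
from goal import *
s=load("pics/w6.npz"); crop(s,230,60,410,270,4,"pics/w6c.png"); cv2.imwrite("pics/w6c.png",cv2.convertScaleAbs(cv2.imread("pics/w6c.png"),alpha=1.2))
C=cloud(s)
print("base corners",plane(s,[[160,38],[484,38],[403,257],[243,257]],20).round(1))
print("stage",plane(s,[[280,127],[360,127],[348,202],[289,202]],38).round(1))
for v in (110,120,130,150,180,195,205): print(v,C[v,315].round(1))
for u in (270,280,285,300,340,350,360,370): print(u,C[165,u].round(1))
```

```text
base corners [[461.5  19.9  20. ]
 [470.8 163.   20. ]
 [684.5 156.8  20. ]
 [673.9   3.6  20. ]]
stage [[501.   68.4  38. ]
 [503.6 107.8  38. ]
 [566.3 102.3  38. ]
 [563.7  64.2  38. ]]
110 [503.9  85.5  23.4]
120 [503.   85.6  32. ]
130 [505.   85.4  37.1]
150 [519.4  84.4  36.7]
180 [542.9  82.6  38. ]
195 [558.9  81.4  36.9]
205 [570.1  80.6  36.7]
270 [548.   53.4  19.8]
280 [547.9  59.9  20.3]
285 [528.9  66.8  37.8]
300 [530.4  75.   36.9]
340 [532.   97.6  36.8]
350 [532.9 103.3  36.3]
360 [551.7 110.7  19.9]
370 [553.1 117.2  19. ]
```

View pics/w6c.png

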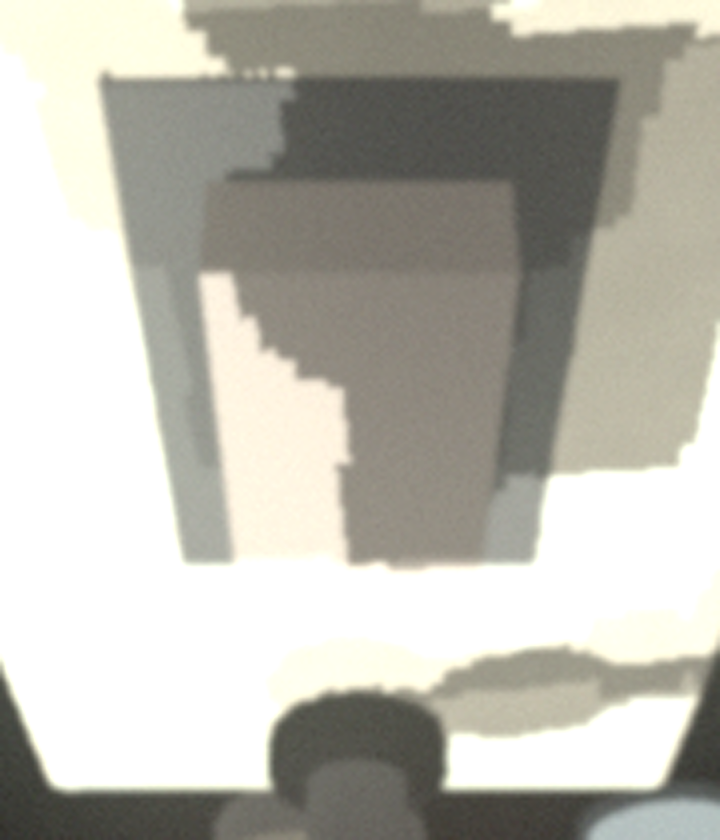

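Run:
```python
from goal import *
P,T=stagepose((537.2,86.2),np.radians(-3.9),dz=3)
rel(P,T)
```

```text
shift [-0.014, -2.046, 2.06] turn [-0.01, -0.14, 0.18] dist 87
```

>>> step_arm(
  targets=[
    [-1,[0,-0.4,0.4],[0,0,0]],
    [-1,[0,-0.8,0.8],[0,-0.1,0.2]],
    [-1,[0,-1.2,1.2],[0,-0.1,0.2]],
    [-1,[0,-1.6,1.6],[0,-0.1,0.2]],
    [-1,[-0.01,-1.9,1.9],[0,-0.1,0.2]],
    [-1,[-0.01,-2.05,2.06],[0,-0.1,0.2]],
    [-1,[-0.01,-2.05,2.06],[0,-0.1,0.2]],
    [-1,[-0.01,-2.05,2.06],[0,-0.1,0.2]],
    [-1,[-0.01,-2.05,2.06],[0,-0.1,0.2]],
  ],
)

```text
time: 6.78
position: [530.8, 86.5, 33.2]
tool_rot: [1.814, 1.696, 0.702]
contact_force: [0.1, -0.3, -0.9]
finger_gap: 49.1
```

Run:
```python
from goal import *
commit([-.01,-2.05,2.06],[0,-.1,.2]); obs()
s=snap("side","s7");c=snap("scene","c7"); snap("wrist","w7"); crop(s,250,200,400,310,5,"pics/s7c.png")
for q in (s,c):
    C=cloud(q); hsv=cv2.cvtColor(q["image"],cv2.COLOR_BGR2HSV); m=cv2.inRange(hsv,(98,100,60),(125,255,255))>0
    m&=(abs(C[...,0]-537)<70)&(abs(C[...,1]-86)<50)&(C[...,2]>30); P=C[m]; print(len(P),np.median(P,0).round(1),np.percentile(P,3,axis=0).round(1),np.percentile(P,97,axis=0).round(1))
```

```text
t 6.78 pos [530.8  86.5  33.2] err [ 0.2 -0.3 -0. ] roterr deg [-0.02 -0.03  0.03] q [ 0.143 -0.164  2.244 -0.469  0.323 -0.971] F [ 0.1 -0.3 -0.9] gap 49.1
141 [551.8 101.8  47.5] [513.   61.   40.3] [575.1 112.3  49.9]
102 [558.7  65.8  50.9] [520.3  55.2  43.8] [576.2 107.1  56.3]
```

View pics/s7c.png

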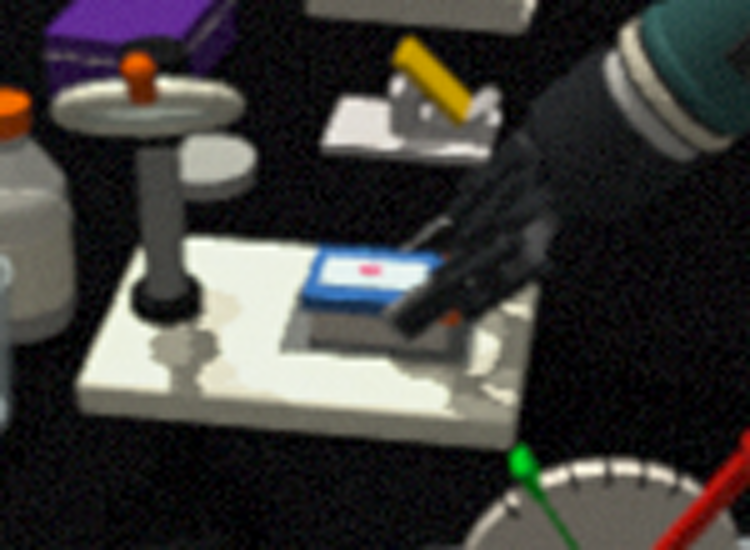

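View pics/w7.png

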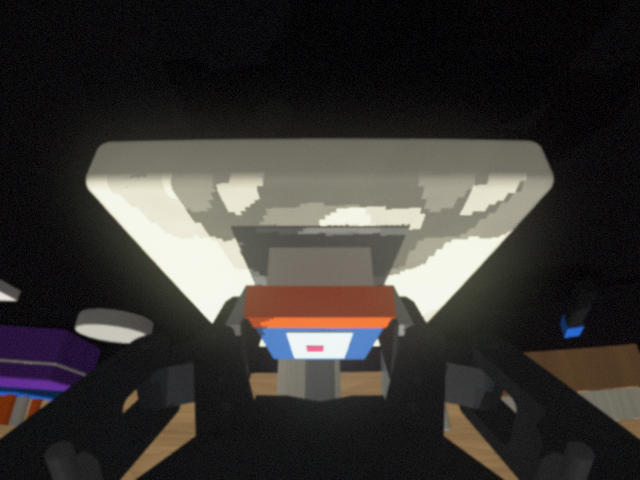

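>>> step_arm(
  targets=[
    [-1,[0,-0.03,0.03],[0,0,0]],
    [-1,[0,-0.06,0.06],[0,0,0]],
    [-1,[0,-0.06,0.06],[0,0,0]],
    [-1,[0,-0.06,0.06],[0,0,0]],
    [-1,[0,-0.06,0.06],[0,0,0]],
  ],
)

```text
time: 7.35
position: [531.2, 86.8, 31.1]
tool_rot: [1.812, 1.696, 0.703]
contact_force: [-0.7, -0.1, 2.5]
finger_gap: 49.3
```

Run:
```python
from goal import *
commit([0,-.06,.06],[0,0,0]); obs()
```

```text
t 7.35 pos [531.2  86.8  31.1] err [ 0.5 -0.   0.4] roterr deg [-0.09 -0.   -0.02] q [ 0.143 -0.158  2.246 -0.48   0.316 -0.96 ] F [-0.7 -0.1  2.5] gap 49.3
```

>>> step_arm(
  targets=[
    [0.4,[0,0,0],[0,0,0]],
    [0.7,[0,0,0],[0,0,0]],
    [0.9,[0,0,0],[0,0,0]],
    [1,[0,0,0],[0,0,0]],
    [1,[0,0,0],[0,0,0]],
    [1,[0,0,0],[0,0,0]],
    [1,[0,0,0],[0,0,0]],
  ],
)

```text
time: 7.93
position: [530.6, 86.7, 30.4]
tool_rot: [1.814, 1.697, 0.702]
contact_force: [0.3, -0.6, -0.1]
finger_gap: 85.6
```

Run:
```python
from goal import *
obs()
s=snap("side","s8"); snap("wrist","w8"); crop(s,250,200,400,310,5,"pics/s8c.png")
```

```text
t 7.93 pos [530.6  86.7  30.4] err [-0.  -0.1 -0.3] roterr deg [-0.   -0.02 -0.02] q [ 0.143 -0.158  2.247 -0.48   0.316 -0.96 ] F [ 0.3 -0.6 -0.1] gap 85.6
```

View pics/s8c.png

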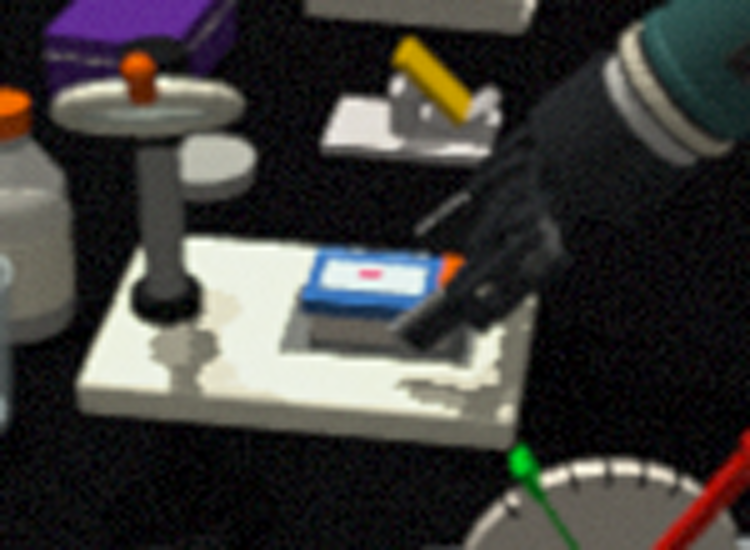

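View pics/w8.png

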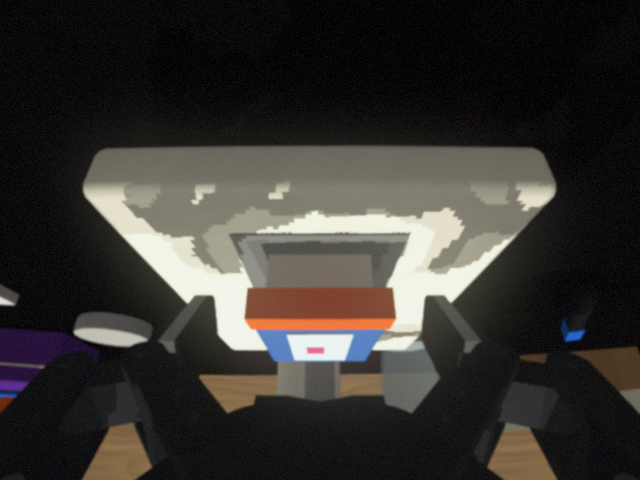

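>>> step_arm(
  targets=[
    [1,[0,0,-0.5],[0,0,0]],
    [1,[0,0,-1.2],[0,0,0]],
    [1,[0,0,-2.2],[0,0,0]],
    [1,[0,0.7,-3.2],[0,0,0]],
    [1,[0,1.6,-4],[0,0,0]],
    [1,[0,2.6,-5],[0,0,0]],
    [1,[0,3,-5.5],[0,0,0]],
    [1,[0,3,-5.5],[0,0,0]],
    [1,[0,3,-5.5],[0,0,0]],
  ],
)

```text
time: 8.78
position: [479.1, 89.7, 213.6]
tool_rot: [1.811, 1.694, 0.706]
contact_force: [-1.0, -0.6, -0.1]
finger_gap: 85.6
```

Run:
```python
from goal import *
commit([0,3,-5.5],[0,0,0]); obs()
s=snap("wrist","w9"); c=snap("scene","c9"); d=snap("side","s9"); crop(c,240,170,420,320,4,"pics/c9c.png")
```

```text
t 8.78 pos [479.1  89.7 213.6] err [0.6 0.2 2.3] roterr deg [-0.24  0.03  0.03] q [ 0.183 -0.556  2.107 -0.232  0.835 -1.233] F [-1.  -0.6 -0.1] gap 85.6
```

View pics/w9.png

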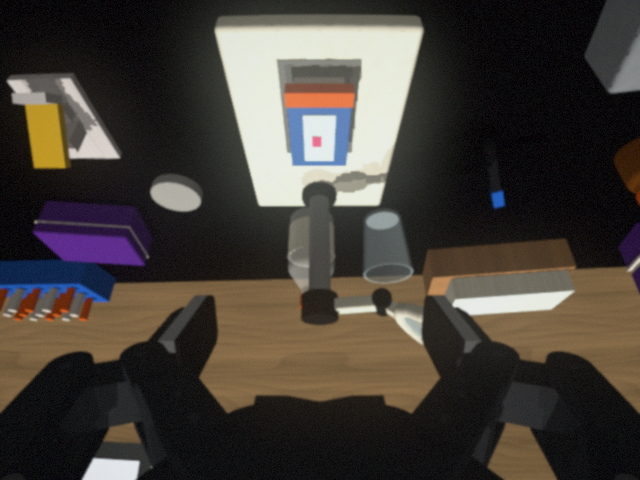

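View pics/c9c.png

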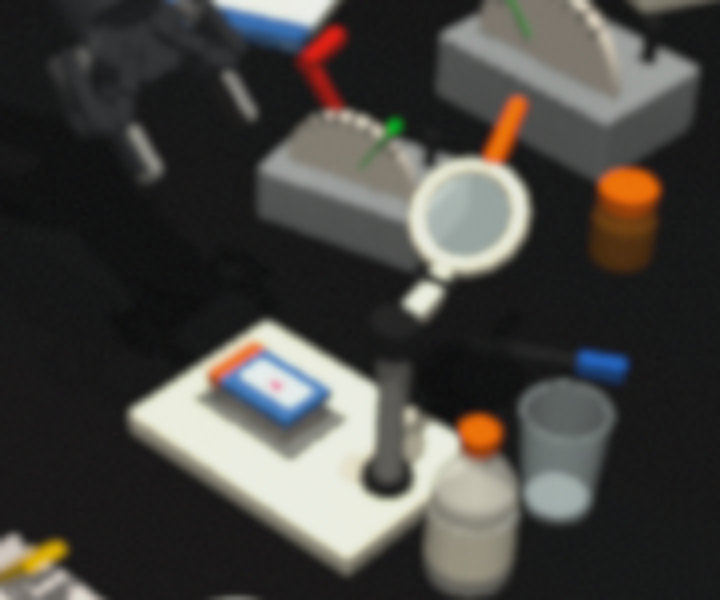

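Run:
```python
from goal import *
w=load("pics/w9.npz"); c=load("pics/c9.npz"); d=load("pics/s9.npz")
hsv=cv2.cvtColor(w["image"],cv2.COLOR_BGR2HSV); m=cv2.inRange(hsv,(0,90,60),(20,255,255))|cv2.inRange(hsv,(98,90,50),(125,255,255)); m[:80]=0;m[172:]=0;m[:,:278]=0;m[:,360:]=0
v,u=np.where(m>0); C=cloud(w)[v,u]; ok=np.abs(C[:,2]-47)<6; print("carrier",np.median(C,0),ok.sum()); P=plane(w,np.c_[u,v][ok],48)[:,:2].astype(np.float32); print(cv2.minAreaRect(P))
for q in (c,d):
    C=cloud(q); hsv=cv2.cvtColor(q["image"],cv2.COLOR_BGR2HSV)
    m=(cv2.inRange(hsv,(4,120,90),(18,255,255))>0)&(abs(C[...,0]-628)<40)&(abs(C[...,1]-234)<50)&(C[...,2]>180)
    P=C[m]; mu=P.mean(0); uu,ss,vt=np.linalg.svd(P-mu); t=(P-mu)@vt[0]; print("handle n",len(P),mu.round(1),vt[0].round(2),np.percentile(t,[2,98]).round(1), "pix",np.argwhere(m).mean(0)[::-1])
    m=(abs(C[...,0]-629)<70)&(abs(C[...,1]-188)<70)&(C[...,2]>150)&~m
    hs=hsv[...,1]<90; P=C[m&hs&(C[...,1]>120)]; mu=P.mean(0); uu,ss,vt=np.linalg.svd(P-mu,full_matrices=False); print("lens n",len(P),mu.round(1),vt.round(2),ss.round(0))
    m=(abs(C[...,0]-645)<40)&(abs(C[...,1]-80)<50)&(C[...,2]>163)&(C[...,2]<185)
    if m.any(): print("coltop",C[m].mean(0).round(1),np.percentile(C[m],[3,97],axis=0).round(1))
# column base ring in wrist
```

```text
carrier [nan nan nan] 3006
((532.5968017578125, 85.54450225830078), (51.305580139160156, 83.0125961303711), 85.9203872680664)
handle n 85 [629.3 229.6 238. ] [ 0.13 -0.79 -0.6 ] [-24.2  23. ] pix [365.76470588 201.92941176]
lens n 753 [638.1 172.3 192.8] [[-0.18  0.8   0.58]
 [-0.98 -0.2  -0.04]
 [-0.08  0.57 -0.81]] [726. 563. 105.]
coltop [651.4  84.6 170.6] [[635.9  58.5 164. ]
 [667.6 128.  176. ]]
handle n 53 [626.4 247.8 238.5] [-0.13  0.67  0.73] [-32.7  12.8] pix [277.71698113 215.52830189]
lens n 351 [634.8 188.2 191.8] [[-0.14  0.75  0.65]
 [-0.99 -0.17 -0.02]
 [ 0.1  -0.64  0.76]] [563. 407.  49.]
coltop [649.4  80.6 168.5] [[635.6  64.6 163.6]
 [666.7  95.5 170.5]]
```

```bash
cat > mag.py <<'E'
from goal import *
H=np.array([650.5,79.5,158.]); YAW=np.radians(-3.9)
def down(az): # tool x azimuth
    x=np.array([np.cos(az),np.sin(az),0]); z=np.array([0,0,-1.]); return R.from_matrix(np.c_[x,np.cross(z,x),z])
def hp(sw,ti,d=124):
    a=np.pi+YAW-sw; r=60+d*np.cos(ti); return H+np.array([r*np.cos(a),r*np.sin(a),d*np.sin(ti)]), down(a-np.pi/2)
E
python3 - <<'E'
from mag import *
p,T=hp(1.354,.67); print(p)
rel([560,170,300],T,"wp"); rel(p+[0,0,50],T,"pre")
E
```

```text
[627.20688795 234.95851185 235.00226239]
wp shift [2.863, 3.877, -0.309] turn [37.39, -30.41, 73.42] dist 145
pre shift [5.168, 5.007, 1.527] turn [37.39, -30.41, 73.42] dist 221
```

>>> step_arm(
  targets=[
    [1,[2.0,2.7,-1.0],[37.4,-30.4,73.4]],
    [1,[2.0,2.7,-1.0],[37.4,-30.4,73.4]],
    [1,[2.0,2.7,-1.0],[37.4,-30.4,73.4]],
    [1,[2.0,2.7,-1.0],[37.4,-30.4,73.4]],
    [1,[2.86,3.88,-0.31],[37.4,-30.4,73.4]],
    [1,[2.86,3.88,-0.31],[37.4,-30.4,73.4]],
    [1,[2.86,3.88,-0.31],[37.4,-30.4,73.4]],
    [1,[2.86,3.88,-0.31],[37.4,-30.4,73.4]],
    [1,[2.86,3.88,-0.31],[37.4,-30.4,73.4]],
    [1,[2.86,3.88,-0.31],[37.4,-30.4,73.4]],
    [1,[2.86,3.88,-0.31],[37.4,-30.4,73.4]],
    [1,[2.86,3.88,-0.31],[37.4,-30.4,73.4]],
  ],
)

```text
time: 9.93
position: [560.0, 170.2, 297.0]
tool_rot: [3.108, 0.295, 0.021]
contact_force: [0.2, 0.1, -0.4]
finger_gap: 85.6
```

Run:
```python
from mag import *
commit([2.86,3.88,-.31],[37.4,-30.4,73.4]); obs()
p,T=hp(1.354,.67); rel(p+[0,0,50],T,"pre")
```

```text
t 9.93 pos [560.  170.2 297. ] err [-0.1  0.3 -3. ] roterr deg [-1.2   0.67 -2.29] q [ 0.21   0.158  1.164 -0.022  1.809  0.016] F [ 0.2  0.1 -0.4] gap 85.6
pre shift [2.537, -1.812, 0.503] turn [-0.0, 0.0, 0.02] dist 95
```

>>> step_arm(
  targets=[
    [1,[0.8,-0.6,0.1],[0,0,0]],
    [1,[1.6,-1.2,0.2],[0,0,0]],
    [1,[2.3,-1.6,0.4],[0,0,0]],
    [1,[2.54,-1.81,0.5],[0,0,0]],
    [1,[2.54,-1.81,0.5],[0,0,0]],
    [1,[2.54,-1.81,0.5],[0,0,0]],
    [1,[2.54,-1.81,0.5],[0,0,0]],
  ],
)

```text
time: 10.52
position: [624.0, 236.9, 284.7]
tool_rot: [3.105, 0.301, 0.029]
contact_force: [-0.6, -0.3, 0.4]
finger_gap: 85.7
```

Run:
```python
from mag import *
commit([2.54,-1.81,.5],[0,0,0]); obs()
s=snap("wrist","w10"); snap("scene","c10")
hsv=cv2.cvtColor(s["image"],cv2.COLOR_BGR2HSV); C=cloud(s)
m=(cv2.inRange(hsv,(3,120,60),(20,255,255))>0)&(C[...,2]>200)
P=C[m]; print(len(P)); mu=P.mean(0); v=np.linalg.svd(P-mu,full_matrices=False)[2][0]; t=(P-mu)@v; print(mu.round(1),v.round(2),np.percentile(t,[2,98]).round(1),np.argwhere(m).mean(0)[::-1].round(0))
```

```text
t 10.52 pos [624.  236.9 284.7] err [-3.3  2.  -0.4] roterr deg [-1.36  0.99 -2.52] q [ 0.29   0.346  0.958 -0.026  1.823  0.09 ] F [-0.6 -0.3  0.4] gap 85.7
1322
[629.1 237.8 246.2] [-0.06 -0.3  -0.95] [-110.9   29.1] [329. 271.]
```

View pics/w10.png

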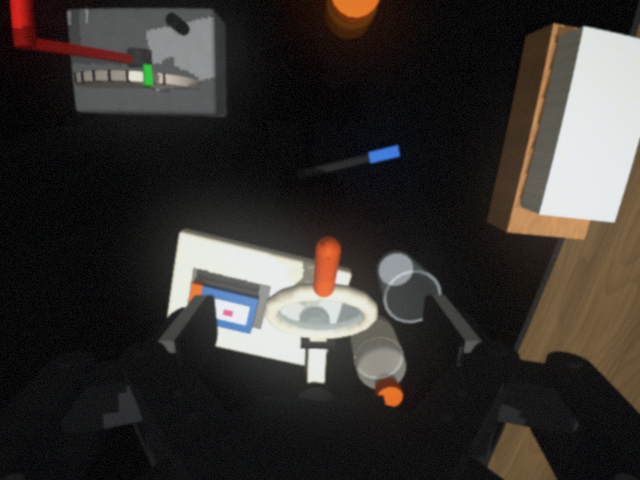

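```bash
cat >> mv.py <<'E'
def resync():
    from cell import env
    o=env.observe(); json.dump([(o["position"]).tolist(),o["tool_rot"].tolist()],open(F,'w'))
E
python3 - <<'E'
from mag import *
resync(); obs()
s=load("pics/w10.npz")
hsv=cv2.cvtColor(s["image"],cv2.COLOR_BGR2HSV); C=cloud(s)
m=(cv2.inRange(hsv,(0,120,60),(20,255,255))>0); m[:230]=0;m[300:]=0;m[:,:310]=0;m[:,345:]=0
m=cv2.erode(m.astype(np.uint8),np.ones((3,3)))>0
P=C[m]; print(len(P)); mu=P.mean(0); v=np.linalg.svd(P-mu,full_matrices=False)[2][0]; t=(P-mu)@v; print(mu.round(1),v.round(2),np.percentile(t,[0,2,98,100]).round(1))
for b in np.linspace(-30,30,7):
    k=abs(t-b)<4
    if k.any(): print(b,P[k].mean(0).round(1))
d=mu-H; print("az",np.degrees(np.arctan2(d[1],d[0])))
E
```

```text
t 10.62 pos [624.1 236.8 286.1] err [0. 0. 0.] roterr deg [0. 0. 0.] q [ 0.29   0.345  0.957 -0.026  1.823  0.091] F [ 0.1 -0.2  0.8] gap 85.1
1141Traceback (most recent call last):
  File "<stdin>", line 7, in <module>
    u, s, vh = gufunc(a, signature=signature)
               ~~~~~~^^^^^^^^^^^^^^^^^^^^^^^^
    raise LinAlgError("SVD did not converge")
numpy.linalg.LinAlgError: SVD did not converge
```

Run:
```python
from mag import *
s=load("pics/w10.npz")
hsv=cv2.cvtColor(s["image"],cv2.COLOR_BGR2HSV); C=cloud(s)
m=(cv2.inRange(hsv,(0,120,60),(20,255,255))>0); m[:230]=0;m[300:]=0;m[:,:310]=0;m[:,345:]=0
m=cv2.erode(m.astype(np.uint8),np.ones((3,3)))>0
P=C[m]; P=P[np.isfinite(P[:,0])&(P[:,2]>190)]; print(len(P)); mu=P.mean(0); v=np.linalg.svd(P-mu,full_matrices=False)[2][0]; t=(P-mu)@v; print(mu.round(1),v.round(2),np.percentile(t,[0,2,98,100]).round(1))
for b in np.linspace(-30,30,7):
    k=abs(t-b)<4
    if k.any(): print(b,P[k].mean(0).round(1))
d=mu-H; print("az",np.degrees(np.arctan2(d[1],d[0])))
vv,uu=np.where(m)
for r in (240,255,270,285,295): print(r,uu[vv==r].mean(), plane(s,[[uu[vv==r].mean(),r]],240).round(1))
```

```text
1136
[628.7 238.1 241.9] [ 0.11 -0.84 -0.53] [-17.8 -16.7  30.3  34. ]
-20.0 [626.6 253.5 248.3]
-10.0 [627.4 246.7 248.5]
0.0 [628.8 237.7 243. ]
10.0 [629.6 229.4 237.1]
20.0 [630.9 221.7 230.9]
30.0 [632.1 214.4 225.5]
az 97.82557975386368
240 327.5 [[626.8 252.1 240. ]]
255 327.5 [[628.6 243.5 240. ]]
270 325.0 [[629.  234.3 240. ]]
285 323.5 [[629.9 225.  240. ]]
295 323.0 [[630.9 218.7 240. ]]
```

Run:
```python
from mag import *
p,T=hp(1.365,.66,126); print(p); rel([628.6,237.5,217],T)
```

```text
[628.59633466 237.52825292 235.25272335]
 shift [0.106, -0.048, 2.305] turn [1.32, -1.13, 3.16] dist 69
```

>>> step_arm(
  targets=[
    [1,[0.11,-0.05,0.3],[1.3,-1.1,3.2]],
    [1,[0.11,-0.05,0.8],[1.3,-1.1,3.2]],
    [1,[0.11,-0.05,1.4],[1.3,-1.1,3.2]],
    [1,[0.11,-0.05,2.0],[1.3,-1.1,3.2]],
    [1,[0.11,-0.05,2.3],[1.3,-1.1,3.2]],
    [1,[0.11,-0.05,2.3],[1.3,-1.1,3.2]],
    [1,[0.11,-0.05,2.3],[1.3,-1.1,3.2]],
    [1,[0.11,-0.05,2.3],[1.3,-1.1,3.2]],
  ],
)

```text
time: 11.28
position: [629.6, 238.4, 218.0]
tool_rot: [-3.134, -0.216, -0.003]
contact_force: [-0.8, 0.4, 0.0]
finger_gap: 85.3
```

Run:
```python
from mag import *
commit([.11,-.05,2.3],[1.3,-1.1,3.2]); obs()
s=snap("wrist","w11")
```

```text
t 11.28 pos [629.6 238.4 218. ] err [0.9 0.8 0.8] roterr deg [ 0.03  0.1  -0.03] q [ 0.278  0.367  1.062 -0.     1.711  0.14 ] F [-0.8  0.4  0. ] gap 85.3
```

View pics/w11.png

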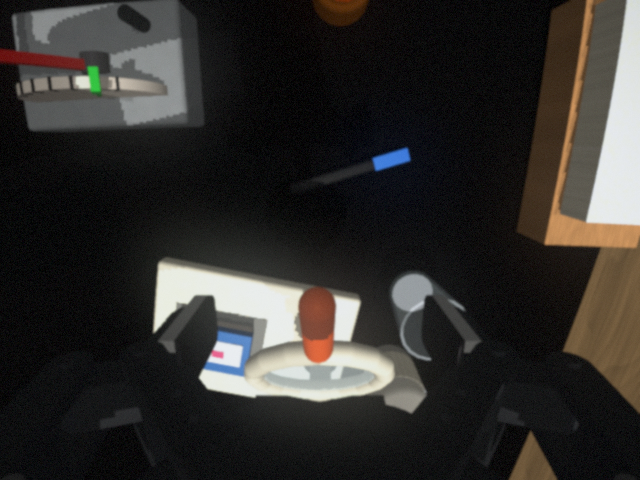

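>>> step_arm(
  targets=[
    [-1,[0,0,0],[0,0,0]],
    [-1,[0,0,0],[0,0,0]],
    [-1,[0,0,0],[0,0,0]],
    [-1,[0,0,0],[0,0,0]],
    [-1,[0,0,0],[0,0,0]],
    [-1,[0,0,0],[0,0,0]],
    [-1,[0,0,0],[0,0,0]],
    [-1,[0,0,0],[0,0,0]],
    [-1,[0,0,0],[0,0,0]],
    [-1,[0,0,0],[0,0,0]],
  ],
  grip_force=60,
)

```text
time: 12.17
position: [629.1, 238.4, 216.0]
tool_rot: [3.134, 0.216, -0.001]
contact_force: [-1.9, 0.3, 0.2]
finger_gap: 12.0
```

Run:
```python
from mag import *
obs(); p0,T0=get()
q0,_=hp(1.365,.66,126)
N=24
for i in range(1,13):
    f=i/12; sw=1.365*(1-f); ti=.66*(1-f)
    p,T=hp(sw,ti,126); P=p0+(p-q0)
    sh=T0.inv().apply(P-p0)/30; ro=(T0.inv()*T).as_rotvec(degrees=True); print(i,sh.round(2).tolist(),ro.round(1).tolist())
```

```text
t 12.17 pos [629.1 238.4 216. ] err [ 0.4  0.8 -1.1] roterr deg [ 0.01 -0.07 -0.05] q [ 0.278  0.368  1.064 -0.     1.71   0.14 ] F [-1.9  0.3  0.2] gap 12.0
1 [-0.62, -0.1, 0.19] [0.0, -0.0, -6.6]
2 [-1.26, -0.12, 0.38] [0.0, -0.0, -13.1]
3 [-1.91, -0.05, 0.58] [0.0, -0.0, -19.6]
4 [-2.55, 0.11, 0.78] [0.0, -0.0, -26.1]
5 [-3.17, 0.35, 1.0] [0.0, -0.0, -32.6]
6 [-3.77, 0.68, 1.21] [0.0, -0.0, -39.1]
7 [-4.32, 1.09, 1.43] [0.0, -0.0, -45.7]
8 [-4.81, 1.58, 1.66] [0.0, -0.0, -52.2]
9 [-5.25, 2.13, 1.88] [0.0, -0.0, -58.7]
10 [-5.6, 2.73, 2.11] [0.0, -0.0, -65.2]
11 [-5.88, 3.38, 2.34] [0.0, -0.0, -71.7]
12 [-6.07, 4.05, 2.57] [0.0, -0.0, -78.2]
```

>>> step_arm(
  targets=[
    [-1,[-0.31,-0.06,0.1],[0,0,-3.3]],
    [-1,[-0.62,-0.1,0.19],[0,0,-6.6]],
    [-1,[-0.94,-0.12,0.28],[0,0,-9.8]],
    [-1,[-1.26,-0.12,0.38],[0,0,-13.1]],
    [-1,[-1.58,-0.09,0.48],[0,0,-16.3]],
    [-1,[-1.91,-0.05,0.58],[0,0,-19.6]],
    [-1,[-1.91,-0.05,0.58],[0,0,-19.6]],
  ],
)

```text
time: 12.75
position: [572.4, 231.1, 201.0]
tool_rot: [3.049, 0.748, 0.006]
contact_force: [1.2, -1.6, 4.5]
finger_gap: 12.7
```

Run:
```python
from mag import *
commit([-1.91,-.05,.58],[0,0,-19.6])
obs()
s=snap("wrist","w12")
```

```text
t 12.75 pos [572.4 231.1 201. ] err [ 0.7 -0.1  1.2] roterr deg [-0.15  0.15 -0.11] q [ 0.293  0.242  1.253 -0.002  1.643 -0.188] F [ 1.2 -1.6  4.5] gap 12.7
```

View pics/w12.png

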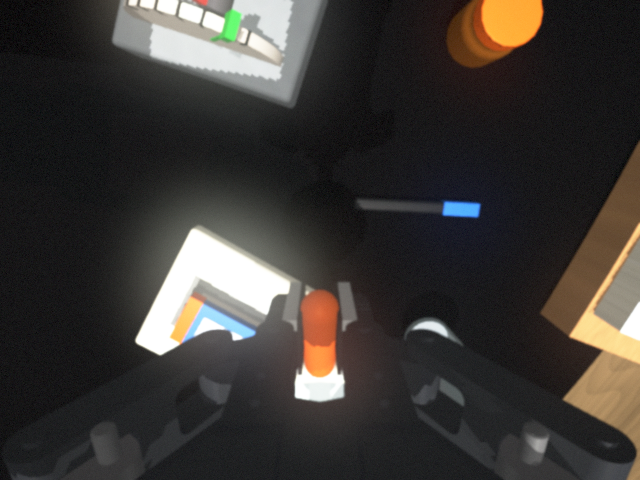

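Run:
```python
from mag import *
p0,T0=get(); off=p0-hp(1.365*.75,.66*.75,126)[0]; print(off)
off=np.array([0,0,-18.2])
for i in range(1,13):
    f=.25+.75*i/12; sw=1.365*(1-f); ti=.66*(1-f)
    p,T=hp(sw,ti,126); P=p+off
    print(i,(T0.inv().apply(P-p0)/30).round(2).tolist(),(T0.inv()*T).as_rotvec(degrees=True).round(1).tolist())
```

```text
[-1.36854595e-02  8.31353585e-02 -1.81337561e+01]
1 [-0.49, -0.06, 0.16] [0.0, -0.0, -4.9]
2 [-0.99, -0.06, 0.31] [0.0, -0.0, -9.8]
3 [-1.5, -0.02, 0.47] [0.0, -0.0, -14.7]
4 [-2.0, 0.07, 0.64] [0.0, -0.0, -19.5]
5 [-2.49, 0.21, 0.8] [0.0, -0.0, -24.4]
6 [-2.98, 0.4, 0.97] [0.0, -0.0, -29.3]
7 [-3.44, 0.64, 1.14] [0.0, -0.0, -34.2]
8 [-3.88, 0.93, 1.31] [0.0, -0.0, -39.1]
9 [-4.29, 1.26, 1.48] [0.0, -0.0, -44.0]
10 [-4.66, 1.63, 1.65] [0.0, -0.0, -48.9]
11 [-5.0, 2.03, 1.82] [0.0, -0.0, -53.8]
12 [-5.3, 2.47, 2.0] [0.0, -0.0, -58.6]
```

>>> step_arm(
  targets=[
    [-1,[-0.49,-0.06,0.16],[0,0,-4.9]],
    [-1,[-0.99,-0.06,0.31],[0,0,-9.8]],
    [-1,[-1.5,-0.02,0.47],[0,0,-14.7]],
    [-1,[-2.0,0.07,0.64],[0,0,-19.5]],
    [-1,[-2.49,0.21,0.8],[0,0,-24.4]],
    [-1,[-2.98,0.4,0.97],[0,0,-29.3]],
    [-1,[-3.44,0.64,1.14],[0,0,-34.2]],
    [-1,[-3.88,0.93,1.31],[0,0,-39.1]],
    [-1,[-4.29,1.26,1.48],[0,0,-44]],
    [-1,[-4.66,1.63,1.65],[0,0,-48.9]],
    [-1,[-5.0,2.03,1.82],[0,0,-53.8]],
    [-1,[-5.3,2.47,2.0],[0,0,-58.6]],
  ],
)

```text
time: 13.8
position: [465.7, 92.8, 140.5]
tool_rot: [2.291, 2.148, 0.004]
contact_force: [-1.2, 1.0, 5.6]
finger_gap: 11.8
```

>>> step_arm(
  targets=[
    [-1,[0,0,0],[0,0,0]],
    [-1,[0,0,0],[0,0,0]],
    [-1,[0,0,0],[0,0,0]],
    [-1,[0,0,0],[0,0,0]],
    [-1,[0,0,0],[0,0,0]],
  ],
)

```text
time: 14.22
position: [465.6, 93.1, 139.4]
tool_rot: [2.296, 2.143, -0.001]
contact_force: [-3.1, -2.1, 5.3]
finger_gap: 12.2
```

Run:
```python
from mag import *
commit([-5.3,2.47,2.0],[0,0,-58.6])
obs(); print(hp(0,0,126)[0])
s=snap("wrist","w13"); d=snap("side","s13"); c=snap("scene","c13"); crop(d,220,150,420,300,3.5,"pics/s13c.png"); crop(c,240,190,420,330,4,"pics/c13c.png")
```

```text
t 14.22 pos [465.6  93.1 139.4] err [ 0.8  0.9 -0.3] roterr deg [ 0.02 -0.04 -0.01] q [ 7.800e-02 -4.400e-02  1.688e+00 -1.000e-03  1.497e+00 -1.424e+00] F [-3.1 -2.1  5.3] gap 12.2
[464.93072414  92.15084406 158.        ]
```

View pics/s13c.png

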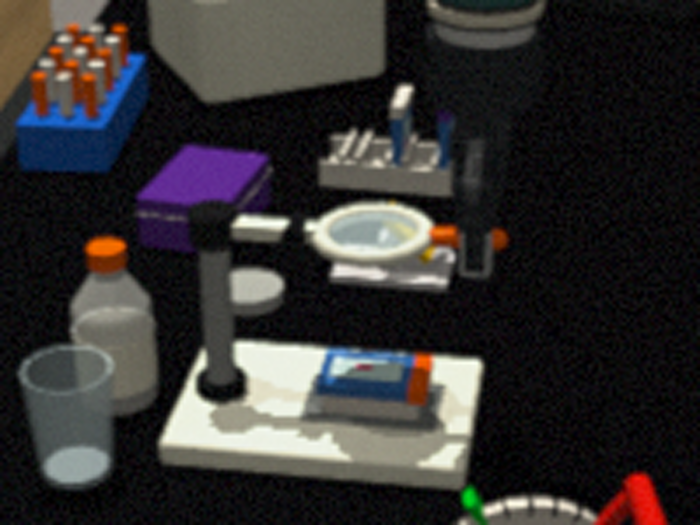

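View pics/c13c.png

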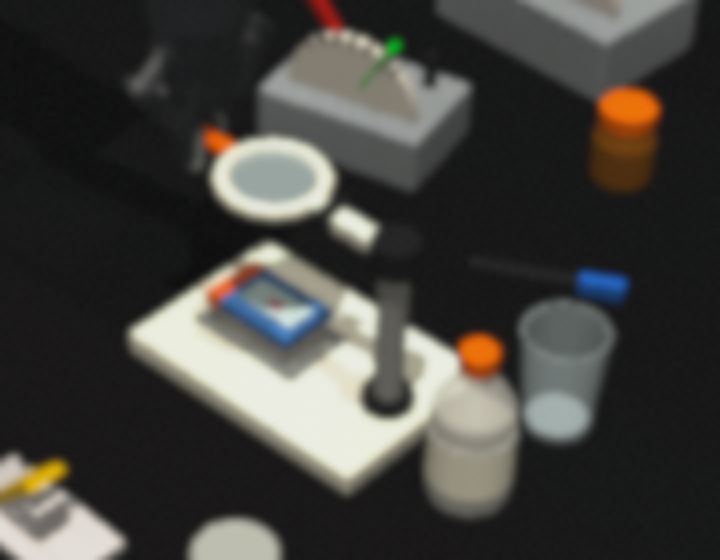

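View pics/w13.png

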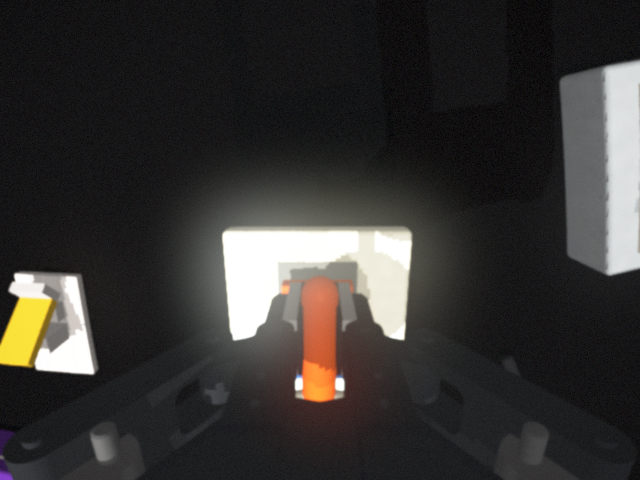

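```bash
cat > lens.py <<'E'
from mag import *
def lens(q,nm):
    C=cloud(q); hsv=cv2.cvtColor(q["image"],cv2.COLOR_BGR2HSV)
    m=(abs(C[...,0]-535)<62)&(abs(C[...,1]-87)<62)&(C[...,2]>135)&(C[...,2]<185)&(hsv[...,1]<90)
    k,l,st,_=cv2.connectedComponentsWithStats(m.astype(np.uint8)); i=1+np.argmax(st[1:,4]); P=C[l==i]
    for _ in range(3):
        mu=P.mean(0); v=np.linalg.svd(P-mu,full_matrices=False)[2]; n=v[2]*np.sign(v[2][2]); r=(P-mu)@n; P=P[abs(r)<3*r.std()]
    (c,wh,a)=cv2.minAreaRect(P[:,:2].astype(np.float32)); e=cv2.fitEllipse(cv2.convexHull(P[:,:2].astype(np.float32)))
    lo,hi=np.percentile(P,[1,99],axis=0)
    print(nm,len(P),"mean",mu.round(1),"ell",np.round(e[0],1),np.round(e[1],1),"box",((lo+hi)/2).round(1),(hi-lo).round(1),"n",n.round(3))
    fx=np.c_[P[:,:2],np.ones(len(P))]; print("  slopes dz/dx dz/dy",np.linalg.lstsq(fx,P[:,2],rcond=None)[0].round(3))
E
python3 - <<'E'
from lens import *
lens(load("pics/c13.npz"),"scene"); lens(load("pics/s13.npz"),"side")
for f in ("c13","s13"):
    q=load(f"pics/{f}.npz");C=cloud(q)
    m=(abs(C[...,0]-645)<40)&(abs(C[...,1]-80)<50)&(C[...,2]>163)&(C[...,2]<185); P=C[m];print("coltop",np.median(P,0).round(1),np.percentile(P,[3,97],axis=0).round(1))
E
```

```text
scene 528 mean [544.   82.1 165.3] ell [546.2  83.6] [ 84.5 104.8] box [548.5  82.8 164.4] [94.  79.4 14.1] n [ 0.02  -0.002  1.   ]
  slopes dz/dx dz/dy [-1.90000e-02  2.00000e-03  1.75655e+02]
side 546 mean [542.8  94.  161.3] ell [544.8  90.2] [ 82.8 103.6] box [547.1  91.9 160.2] [94.7 79.  12.2] n [0.015 0.022 1.   ]
  slopes dz/dx dz/dy [-1.50000e-02 -2.20000e-02  1.71449e+02]
coltop [649.9  74.4 170.4] [[607.9  58.3 164.2]
 [668.5  91.6 175.8]]
coltop [649.   86.3 168.6] [[617.7  65.1 163.2]
 [666.8  97.8 170.4]]
```

>>> step_arm(
  targets=[
    [-0.4,[0,0,0],[0,0,0]],
    [0,[0,0,0],[0,0,0]],
    [0,[0,0,0],[0,0,0]],
    [0,[0,0,0],[0,0,0]],
    [0,[0,0,-0.3],[0,0,0]],
    [0,[0,0,-1],[0,0,0]],
    [0,[0,0,-2],[0,0,0]],
    [0,[0,0,-3],[0,0,0]],
    [0,[0,0,-4],[0,0,0]],
    [0,[0,0,-4],[0,0,0]],
    [0,[0,0,-4],[0,0,0]],
  ],
)

```text
time: 15.28
position: [466.5, 93.0, 261.8]
tool_rot: [2.293, 2.142, 0.006]
contact_force: [-0.8, 0.0, -0.6]
finger_gap: 42.8
```

Run:
```python
from lens import *
commit([0,0,-4],[0,0,0])
obs(); d=snap("side","s14"); c=snap("scene","c14"); s=snap("wrist","w14")
lens(c,"scene"); lens(d,"side"); crop(c,240,190,420,330,4,"pics/c14c.png"); crop(d,220,150,420,300,3.5,"pics/s14c.png")
```

```text
t 15.28 pos [466.5  93.  261.8] err [1.8 0.8 2.1] roterr deg [-0.26  0.05 -0.04] q [ 0.078 -0.087  1.485 -0.     1.738 -1.425] F [-0.8  0.  -0.6] gap 42.8
scene 532 mean [544.4  82.  165.4] ell [545.8  83.1] [ 85.6 106.9] box [548.5  82.5 164.9] [95.8 79.2 13.5] n [ 0.021 -0.002  1.   ]
  slopes dz/dx dz/dy [-2.00000e-02  1.00000e-03  1.76112e+02]
side 547 mean [542.9  93.9 161.2] ell [545.8  91.4] [ 84.2 102.6] box [547.5  91.9 160.2] [95.4 78.1 11.6] n [0.025 0.023 0.999]
  slopes dz/dx dz/dy [-2.40000e-02 -2.20000e-02  1.76171e+02]
```

View pics/s14c.png

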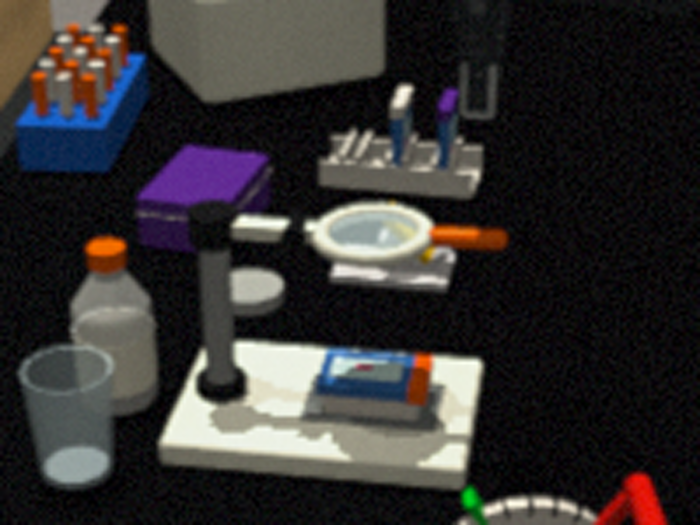

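View pics/w14.png

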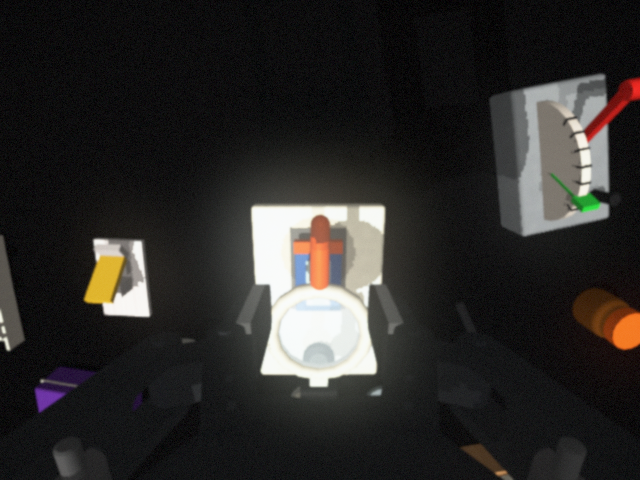

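Run:
```python
from lens import *
s=load("pics/w14.npz")
print(plane(s,[[319.5,327],[273,327],[366,327],[319,285],[319,370]],160).round(1))
C=cloud(s); m=(abs(C[...,0]-535)<60)&(abs(C[...,1]-87)<60)&(C[...,2]>140)&(C[...,2]<180); v,u=np.where(m)
print(u.min(),u.max(),v.min(),v.max(),C[m].min(0),C[m].max(0))
```

```text
[[533.6  87.5 160. ]
 [531.3  51.7 160. ]
 [536.2 123.4 160. ]
 [498.7  89.6 160. ]
 [572.6  84.5 160. ]]
267 370 256 398 [475.0102544   45.64442502 152.90742588] [594.97407088 126.1005282  169.72454911]
```

Run:
```python
from lens import *
s=load("pics/w14.npz"); crop(s,470,50,640,250,4,"pics/w14c.png")
d=load("pics/s14.npz"); c=load("pics/c14.npz")
for q,n in ((d,"side"),(c,"scene"),(s,"wrist")):
    C=cloud(q)
    m=(C[...,0]>320)&(C[...,0]<530)&(C[...,1]>270)&(C[...,1]<430)&(abs(C[...,2]-50)<5)
    P=C[m][:,:2].astype(np.float32); print(n,len(P),cv2.minAreaRect(P))
    hsv=cv2.cvtColor(q["image"],cv2.COLOR_BGR2HSV)
    for nm,lo,hi in (("red",(0,150,70),(5,255,255)),("green",(45,100,60),(75,255,255))):
        m=(cv2.inRange(hsv,lo,hi)>0)&(C[...,0]>330)&(C[...,0]<540)&(C[...,1]>250)&(C[...,1]<430)&(C[...,2]>55)
        P=C[m]; 
        if len(P)<3: continue
        v,u=np.where(m); print(n,nm,len(P),(u.min(),u.max(),v.min(),v.max()))
        for i in np.argsort(P[:,2])[::max(1,len(P)//8)]: print("   ",(u[i],v[i]),P[i].round(1))
crop(d,310,270,430,370,6,"pics/s14l.png")
```

```text
side 1811 ((423.87371826171875, 348.16143798828125), (149.24957275390625, 101.14430236816406), 7.955678462982178)
side red 338 (np.int64(373), np.int64(410), np.int64(286), np.int64(320))
    (np.int64(375), np.int64(315)) [417.  328.3  55.8]
    (np.int64(379), np.int64(313)) [410.2 346.5  76.1]
    (np.int64(389), np.int64(306)) [391.2 344.   93.2]
    (np.int64(391), np.int64(299)) [388.2 340.9 108.6]
    (np.int64(397), np.int64(292)) [377.4 338.3 124.5]
    (np.int64(409), np.int64(302)) [358.  381.6 134.1]
    (np.int64(403), np.int64(298)) [368.9 373.7 136.9]
    (np.int64(401), np.int64(288)) [371.  343.7 138.5]
    (np.int64(404), np.int64(295)) [367.  368.9 140.5]
side green 55 (np.int64(353), np.int64(365), np.int64(290), np.int64(310))
    (np.int64(365), np.int64(310)) [438.3 331.8  70.2]
    (np.int64(362), np.int64(306)) [444.8 331.   79.5]
    (np.int64(360), np.int64(303)) [449.2 332.5  88.1]
    (np.int64(356), np.int64(299)) [457.7 337.4 101.4]
    (np.int64(355), np.int64(297)) [459.8 337.  106. ]
    (np.int64(357), np.int64(296)) [455.9 337.3 109. ]
    (np.int6
[... 1956 characters left out ...]
 [371.1 332.6 127.8]
    (np.int64(628), np.int64(93)) [371.8 333.6 133.6]
    (np.int64(634), np.int64(82)) [364.2 334.6 137.2]
wrist green 446 (np.int64(551), np.int64(599), np.int64(174), np.int64(211))
    (np.int64(593), np.int64(196)) [465.  375.   57.2]
    (np.int64(563), np.int64(187)) [449.4 321.1  84.5]
    (np.int64(576), np.int64(196)) [455.2 321.9 102.2]
    (np.int64(589), np.int64(196)) [455.2 331.9 105.5]
    (np.int64(578), np.int64(200)) [457.7 319.8 108. ]
    (np.int64(591), np.int64(200)) [457.8 330.1 110.7]
    (np.int64(581), np.int64(205)) [461.3 319.6 112.8]
    (np.int64(599), np.int64(202)) [459.4 335.4 113.9]
    (np.int64(599), np.int64(205)) [461.6 334.2 115.8]
```

View pics/s14l.png

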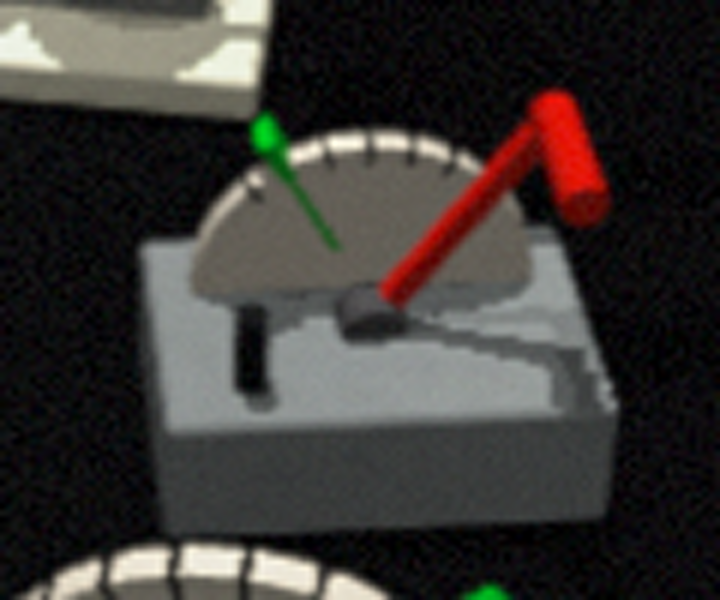

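View pics/w14c.png

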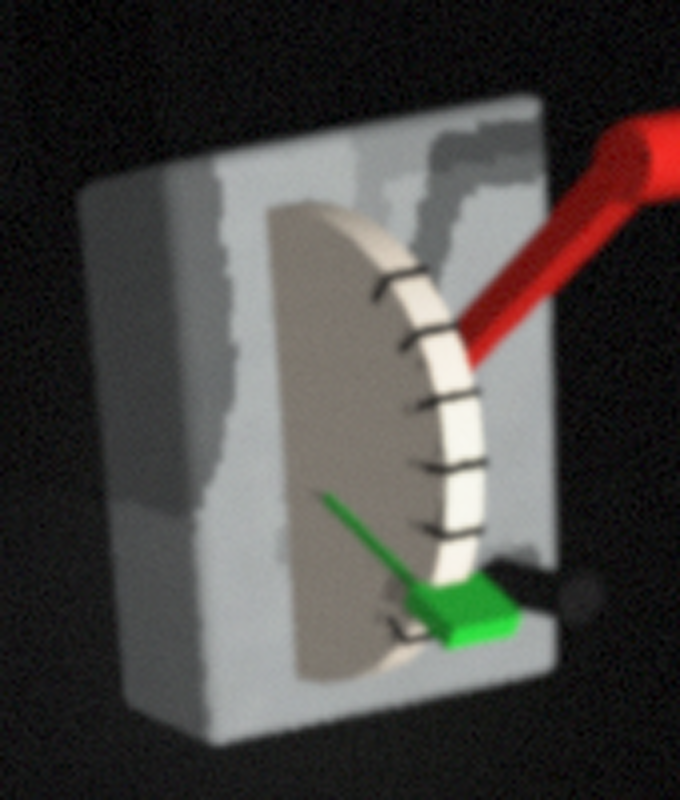

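```bash
cat > lev.py <<'E'
from lens import *
B=np.array([424.3,345.,50.]); by_=np.radians(8.3); bx=np.array([np.cos(by_),np.sin(by_),0]); by=np.array([-np.sin(by_),np.cos(by_),0])
def vplane(s,uv,off):
    o,d=ray(s,uv); t=((B+off*by-o)@by)/(d@by); P=o+d*t[:,None]-B; return np.c_[P@bx,P[:,2]]
def linefit(Q):
    vx,vy,x0,y0=cv2.fitLine(Q.astype(np.float32),cv2.DIST_HUBER,0,.01,.01).ravel(); 
    if vy<0: vx,vy=-vx,-vy
    return np.arctan2(vx,vy),(x0,y0), x0-vx/vy*y0
def mk(s,nm,off,box):
    hsv=cv2.cvtColor(s["image"],cv2.COLOR_BGR2HSV)
    m=cv2.inRange(hsv,(0,150,70),(5,255,255)) if nm=="red" else cv2.inRange(hsv,(45,90,40),(78,255,255))
    v,u=np.where(m>0); k=(u>=box[0])&(u<=box[1])&(v>=box[2])&(v<=box[3]); uv=np.c_[u,v][k].astype(float)
    return vplane(s,uv,off)
E
python3 - <<'E'
from lev import *
d=load("pics/s14.npz"); c=load("pics/c14.npz"); s=load("pics/w14.npz")
for q,n,gb,rb in ((d,"side",(350,368,287,312),(372,402,285,322)),(c,"scene",(325,342,195,215),(310,330,178,200)),(s,"wrist",(548,602,172,213),(583,628,85,142))):
    Q=mk(q,"green",-22,gb); r=linefit(Q); hi=Q[Q[:,1]>50]
    print(n,"green",len(Q),"ang %.3f"%r[0],"x@z0 %.1f"%r[2],"head mean",hi.mean(0).round(1),"ang by head %.3f"%np.arctan2(*hi.mean(0)))
    Q=mk(q,"red",0,rb); Q=Q[(Q[:,1]<80)&(Q[:,1]>8)]; r=linefit(Q); hi=Q[(Q[:,1]>30)&(Q[:,1]<65)]
    print(n,"red",len(Q),"ang %.3f"%r[0],"x@z0 %.1f"%r[2],"by mid %.3f"%np.arctan2(*hi.mean(0)))
E
```

```text
side green 83 ang 0.465 x@z0 4.5 head mean [34.9 60.9] ang by head 0.520
side red 213 ang -0.648 x@z0 2.9 by mid -0.627
scene green 32 ang 0.491 x@z0 0.2 head mean [36. 67.] ang by head 0.493
scene red 63 ang -0.975 x@z0 51.0 by mid -0.610
wrist green 476 ang 0.286 x@z0 15.6 head mean [32.7 61.5] ang by head 0.488
wrist red 785 ang -0.640 x@z0 3.3 by mid -0.602
```

```bash
cat >> lev.py <<'E'
def lp(a,y=30): return B+y*by+100*np.sin(a)*bx+np.array([0,0,100*np.cos(a)])
E
python3 - <<'E'
from lev import *
T=down(by_); p=lp(-.63); print(p); rel(p+[0,0,-18+70],T)
E
```

```text
[361.67192082 366.18110376 130.80275083]
 shift [8.875, -4.059, 2.559] turn [0.04, -0.01, 77.75] dist 303
```

>>> step_arm(
  targets=[
    [0.3,[0.8,-0.4,0],[0,0,7]],
    [0.3,[1.6,-0.8,0],[0,0,14]],
    [0.3,[2.4,-1.1,0],[0,0,21]],
    [0.3,[3.2,-1.5,0],[0,0,28]],
    [0.3,[4.0,-1.8,0.2],[0,0,35]],
    [0.3,[4.8,-2.2,0.6],[0,0,42]],
    [0.3,[5.6,-2.6,1.0],[0,0,49]],
    [0.3,[6.4,-2.9,1.4],[0,0,56]],
    [0.3,[7.2,-3.3,1.8],[0,0,63]],
    [0.3,[8.0,-3.7,2.2],[0,0,70]],
    [0.3,[8.87,-4.06,2.56],[0,0,77]],
    [0.3,[8.87,-4.06,2.56],[0,0,77.8]],
  ],
)

```text
time: 16.43
position: [358.0, 368.7, 176.8]
tool_rot: [3.13, 0.228, -0.014]
contact_force: [-0.1, -0.8, -0.4]
finger_gap: 55.6
```

>>> step_arm(
  targets=[
    [0.3,[0,0,0],[0,0,0]],
    [0.3,[0,0,0],[0,0,0]],
    [0.3,[0,0,0],[0,0,0]],
    [0.3,[0,0,0],[0,0,0]],
  ],
)

```text
time: 16.77
position: [362.6, 365.8, 182.4]
tool_rot: [3.133, 0.226, 0.0]
contact_force: [-0.2, 0.5, -0.8]
finger_gap: 55.4
```

Run:
```python
from lev import *
commit([8.87,-4.06,2.56],[0,0,77.8]); obs()
s=snap("wrist","w15")
C=cloud(s); hsv=cv2.cvtColor(s["image"],cv2.COLOR_BGR2HSV)
m=(cv2.inRange(hsv,(0,150,50),(6,255,255))>0)&(C[...,2]>120)&(C[...,1]<420); P=C[m]; v,u=np.where(m); print(len(P),u.mean(),v.mean(),P.mean(0).round(1),np.percentile(P,[2,98],axis=0).round(1))
```

```text
t 16.77 pos [362.6 365.8 182.4] err [ 1.  -0.2 -0.4] roterr deg [ 0.01 -0.02  0.02] q [ 0.68   0.024  1.534 -0.     1.584  0.536] F [-0.2  0.5 -0.8] gap 55.4
2177 322.87046394120347 276.7827285254938 [366.1 359.3 137.5] [[357.  334.7 123.4]
 [379.1 383.5 140.3]]
```

View pics/w15.png

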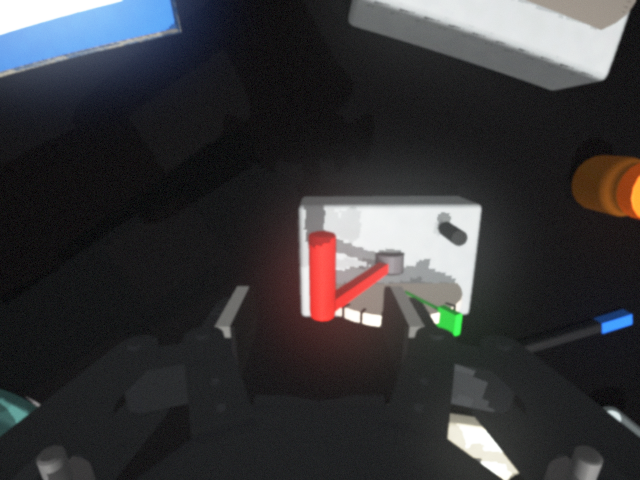

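>>> step_arm(
  targets=[
    [0.3,[0,0,0.5],[0,0,0]],
    [0.3,[0,0,1.1],[0,0,0]],
    [0.3,[0,0,1.7],[0,0,0]],
    [0.3,[0,0,2.2],[0,0,0]],
    [0.3,[0,0,2.33],[0,0,0]],
    [0.3,[0,0,2.33],[0,0,0]],
    [0.3,[0,0,2.33],[0,0,0]],
  ],
)

```text
time: 17.4
position: [362.5, 366.5, 112.9]
tool_rot: [-3.133, -0.226, -0.0]
contact_force: [-0.4, 1.3, -0.1]
finger_gap: 55.3
```

Run:
```python
from lev import *
commit([0,0,2.33],[0,0,0]); obs()
s=snap("wrist","w16")
```

```text
t 17.40 pos [362.5 366.5 112.9] err [ 0.8  0.5 -0. ] roterr deg [ 0.04 -0.01 -0.01] q [0.681 0.065 1.632 0.    1.444 0.537] F [-0.4  1.3 -0.1] gap 55.3
```

View pics/w16.png

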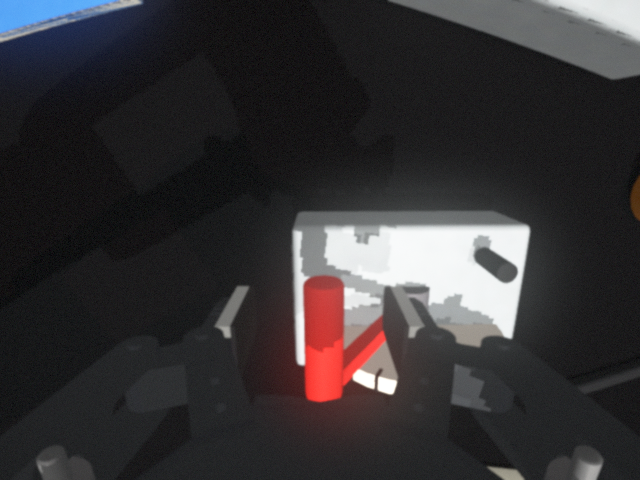

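>>> step_arm(
  targets=[
    [-1,[0,0,0],[0,0,0]],
    [-1,[0,0,0],[0,0,0]],
    [-1,[0,0,0],[0,0,0]],
    [-1,[0,0,0],[0,0,0]],
    [-1,[0,0,0],[0,0,0]],
    [-1,[0,0,0],[0,0,0]],
    [-1,[0,0,0],[0,0,0]],
    [-1,[0,0,0],[0,0,0]],
  ],
  grip_force=60,
)

```text
time: 18.12
position: [362.2, 366.9, 112.7]
tool_rot: [-3.133, -0.227, -0.001]
contact_force: [0.8, 0.6, 4.5]
finger_gap: 14.5
```

Run:
```python
from lev import *
obs(); p0,T0=get()
for i in range(1,13):
    a=-.63+(0.485+.63)*i/12
    print(i,(T0.inv().apply(lp(a)+[0,0,-18]-p0)/30).round(2).tolist())
```

```text
t 18.12 pos [362.2 366.9 112.7] err [ 0.5  0.9 -0.2] roterr deg [ 0.05 -0.   -0.05] q [0.682 0.065 1.633 0.    1.443 0.537] F [0.8 0.6 4.5] gap 14.5
1 [0.26, -0.01, -0.17]
2 [0.53, -0.01, -0.31]
3 [0.82, -0.01, -0.43]
4 [1.11, -0.01, -0.53]
5 [1.42, -0.01, -0.59]
6 [1.72, -0.01, -0.63]
7 [2.03, -0.01, -0.64]
8 [2.34, -0.01, -0.62]
9 [2.65, -0.01, -0.57]
10 [2.95, -0.01, -0.49]
11 [3.24, -0.01, -0.38]
12 [3.52, -0.01, -0.25]
```

>>> step_arm(
  targets=[
    [-1,[0.26,0,-0.17],[0,0,0]],
    [-1,[0.53,0,-0.31],[0,0,0]],
    [-1,[0.82,0,-0.43],[0,0,0]],
    [-1,[1.11,0,-0.53],[0,0,0]],
    [-1,[1.42,0,-0.59],[0,0,0]],
    [-1,[1.72,0,-0.63],[0,0,0]],
    [-1,[2.03,0,-0.64],[0,0,0]],
    [-1,[2.34,0,-0.62],[0,0,0]],
    [-1,[2.65,0,-0.57],[0,0,0]],
    [-1,[2.95,0,-0.49],[0,0,0]],
    [-1,[3.24,0,-0.38],[0,0,0]],
    [-1,[3.52,0,-0.25],[0,0,0]],
  ],
)

```text
time: 19.12
position: [464.7, 382.3, 119.0]
tool_rot: [-3.133, -0.228, 0.01]
contact_force: [-4.0, 3.7, 1.7]
finger_gap: 14.0
```

>>> step_arm(
  targets=[
    [-1,[0,0,0],[0,0,0]],
    [-1,[0,0,0],[0,0,0]],
    [-1,[0,0,0],[0,0,0]],
    [-1,[0,0,0],[0,0,0]],
  ],
)

```text
time: 19.45
position: [465.4, 382.4, 118.6]
tool_rot: [-3.133, -0.228, 0.004]
contact_force: [-1.6, 5.4, -2.6]
finger_gap: 13.9
```

Run:
```python
from lev import *
commit([3.52,0,-.25],[0,0,0]); o=obs()
print("lever by TCP", ((o["position"]+[0,0,18]-B)@bx, o["position"][2]+18-50))
d=snap("side","s17"); c=snap("scene","c17"); crop(d,310,240,430,370,5,"pics/s17l.png")
```

```text
t 19.45 pos [465.4 382.4 118.6] err [-0.7  1.2 -1.9] roterr deg [ 0.06 -0.17 -0.08] q [0.593 0.25  1.408 0.002 1.485 0.447] F [-1.6  5.4 -2.6] gap 13.9
lever by TCP (np.float64(46.09187100760037), np.float64(86.56907160856247))
```

View pics/s17l.png

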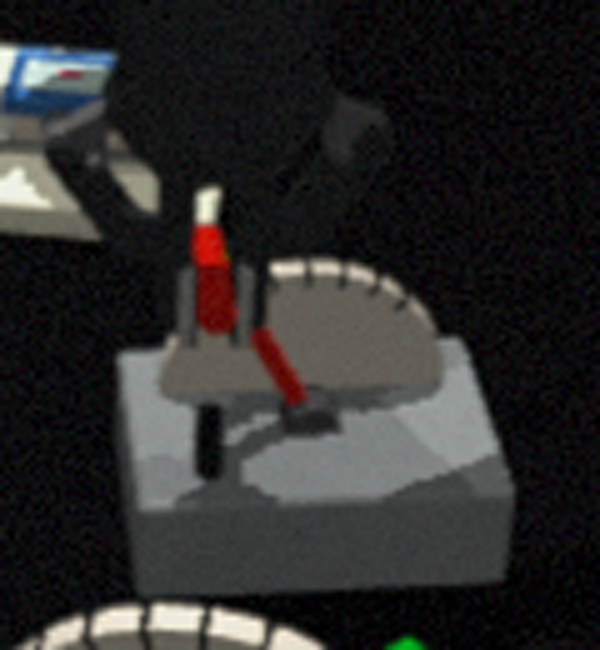

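Release and rise to check the alignment.

>>> step_arm(
  targets=[
    [-0.5,[0,0,0],[0,0,0]],
    [0,[0,0,0],[0,0,0]],
    [0,[0,0,0],[0,0,0]],
    [0,[0,0,0],[0,0,0]],
    [0,[0,0,-0.4],[0,0,0]],
    [0,[0,0,-1.2],[0,0,0]],
    [0,[0,0,-2.2],[0,0,0]],
    [0,[0,0,-3.2],[0,0,0]],
    [0,[-1,-1,-4.2],[0,0,0]],
    [0,[-2,-2,-5],[0,0,0]],
    [0,[-2,-2,-5],[0,0,0]],
  ],
)

```text
time: 20.47
position: [396.9, 435.0, 275.5]
tool_rot: [-3.127, -0.23, -0.007]
contact_force: [0.2, 0.0, 0.7]
finger_gap: 42.7
```

Run:
```python
from lev import *
commit([-2,-2,-5],[0,0,0]); obs()
d=snap("side","s18"); c=snap("scene","c18"); w=snap("wrist","w18"); crop(d,310,240,430,370,5,"pics/s18l.png"); crop(c,290,160,380,250,7,"pics/c18l.png")
```

```text
t 20.47 pos [396.9 435.  275.5] err [-1.2  3.   5.1] roterr deg [ 0.35  0.26 -0.16] q [0.734 0.165 1.197 0.002 1.772 0.588] F [0.2 0.  0.7] gap 42.7
```

View pics/s18l.png

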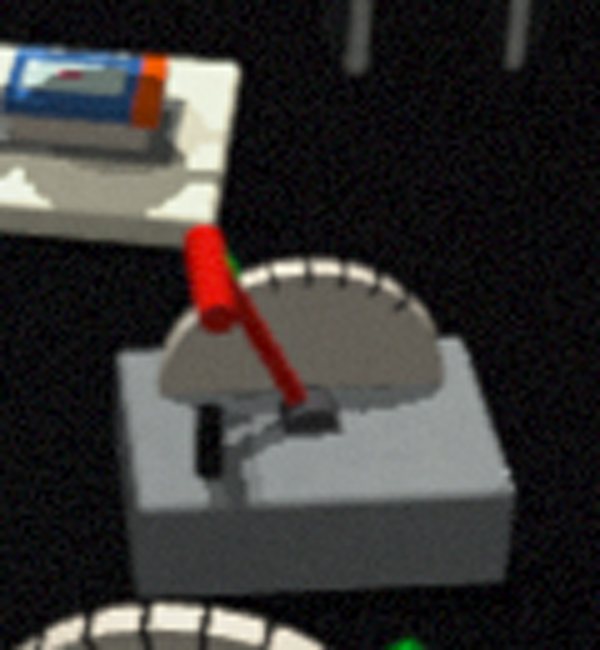

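View pics/c18l.png

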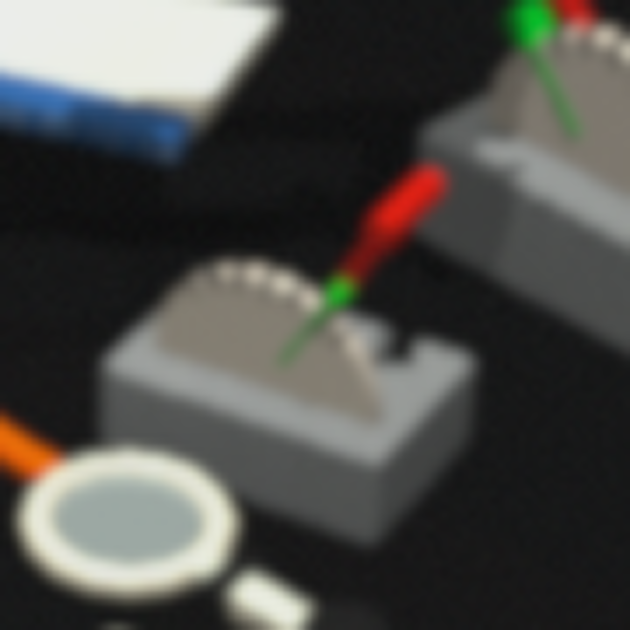

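View pics/w18.png

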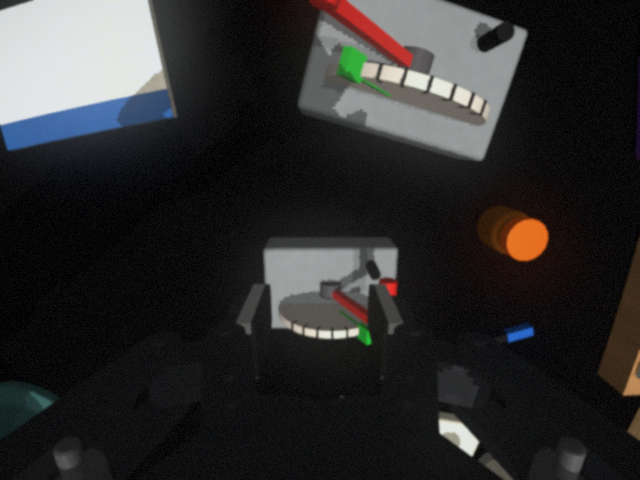

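Run:
```python
from lev import *
d=load("pics/s18.npz"); c=load("pics/c18.npz"); d0=load("pics/s14.npz")
hsv=cv2.cvtColor(d["image"],cv2.COLOR_BGR2HSV); m=cv2.inRange(hsv,(0,150,50),(6,255,255)); v,u=np.where(m>0)
# arm only: rows 304..321 (crop 320..405)
for lo,hi in ((304,320),(300,320),(306,319)):
    k=(v>=lo)&(v<=hi)&(u>354)&(u<375)
    # row-centre, excluding bar (right side only)
    Q=[]
    for r in range(lo,hi+1):
        uu=u[k&(v==r)]
        if len(uu): Q.append((np.median(uu),r,uu.max()))
    Q=np.array(Q); A=vplane(d,Q[:,:2],0); R2=vplane(d,np.c_[Q[:,2]+.5,Q[:,1]],0)
    print("lever side centre %.3f right edge %.3f"%(linefit(A)[0],linefit(R2)[0]),linefit(A)[2])
# right edge on the arm upper to bar top
# needle thin part in s14, row centres
hsv=cv2.cvtColor(d0["image"],cv2.COLOR_BGR2HSV); m=cv2.inRange(hsv,(45,90,40),(78,255,255)); v,u=np.where(m>0)
Q=np.array([(np.mean(u[(v==r)&(u>345)&(u<372)]),r) for r in range(289,312) if ((v==r)&(u>345)&(u<372)).any()]); A=vplane(d0,Q,-22); print("needle side %.3f"%linefit(A)[0], A[[0,-1]].round(1), "thin only %.3f"%linefit(A[9:])[0])
# bar: free-end centre in side at end y=48 ; scene
C=cloud(d); hsv=cv2.cvtColor(d["image"],cv2.COLOR_BGR2HSV)
for q in (d,c):
    C=cloud(q);hsv=cv2.cvtColor(q["image"],cv2.COLOR_BGR2HSV); m=(cv2.inRange(hsv,(0,150,60),(5,255,255))>0)&(C[...,0]>400)&(C[...,0]<520)&(C[...,1]>280)&(C[...,1]<430)&(C[...,2]>120)
    P=C[m]-B; X=P@bx; print("bar visible pts",len(X),np.percentile(X,[5,50,95]).round(1),np.percentile(P[:,2],[5,50,95]).round(1), np.percentile(P@by,[5,95]).round(1))
```

```text
lever side centre 0.480 right edge 0.463 0.8250208
lever side centre 0.502 right edge 0.473 0.13643265
lever side centre 0.477 right edge 0.473 0.920311
needle side 0.463 [[36.4 69.4]
 [10.6 12.1]] thin only 0.528
bar visible pts 157 [39.3 46.4 52.7] [86.4 93.6 95.9] [ 1.4 49.7]
bar visible pts 74 [37.  45.  51.9] [ 77.1  94.8 100.4] [-7.9 41.6]
```

Run:
```python
from lev import *
d=snap("side","s19"); c=snap("scene","c19"); lens(c,"scene"); lens(d,"side"); obs()
for q in (d,c):
    C=cloud(q); m=(abs(C[...,0]-537)<60)&(abs(C[...,1]-86)<45)&(abs(C[...,2]-48)<5); k,l,st,_=cv2.connectedComponentsWithStats(m.astype(np.uint8)); i=1+np.argmax(st[1:,4]); P=C[l==i]; print(len(P),np.median(P[:,2]).round(1),cv2.minAreaRect(P[:,:2].astype(np.float32)))
cv2.imwrite("pics/f.png",c["image"])
```

```text
scene 536 mean [544.3  81.8 165.3] ell [545.   83.1] [ 83.2 105.5] box [547.9  83.  164.4] [96.6 79.9 15.4] n [ 0.02 -0.01  1.  ]
  slopes dz/dx dz/dy [-2.00000e-02  9.00000e-03  1.75562e+02]
side 547 mean [542.8  93.9 161.2] ell [545.2  90.4] [ 83.  103.7] box [546.9  91.8 160.2] [94.3 77.6 11.3] n [0.015 0.023 1.   ]
  slopes dz/dx dz/dy [-1.50000e-02 -2.20000e-02  1.71462e+02]
t 20.72 pos [398.9 431.8 268.4] err [ 0.8 -0.2 -2. ] roterr deg [-0.1  -0.12 -0.01] q [ 7.290e-01  1.700e-01  1.206e+00 -1.000e-03  1.768e+00  5.850e-01] F [ 1.1 -0.9 -0.3] gap 43.0
352 46.4 ((535.3820190429688, 87.08778381347656), (56.05763626098633, 80.48055267333984), 86.73757934570312)
310 49.7 ((535.0390014648438, 83.51475524902344), (55.84016418457031, 85.62621307373047), 87.90402221679688)
```

View pics/f.png

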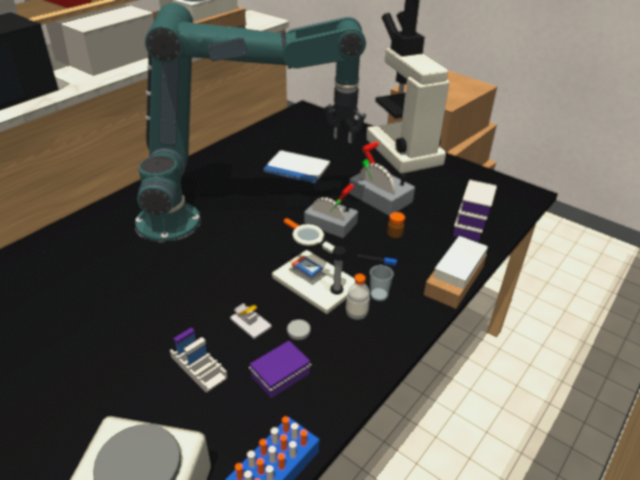

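The overview shows the carrier on the stage under the level lens (about (308,236)–(308,268)), the small lever beside its green pointer (345,190), all other things in place, and the gripper clear.

```bash
python3 -c "
from cell import env
print(env.job_done())"
```

```text
the job is handed in; nothing more can be done
None
```

The job is done and handed in at about 21 s of the 72 s allowed; the hand-in gave no verdict.

What I did:
- **Carrier:** I gripped the orange-tab carrier by its long edges with the tool tilted 45°. I turned it half round about the tool axis and laid it glass side up on the stage. The rest was not needed.
- **Magnifier:** I took the handle along its arc until the swing and the tilt both reached zero.
- **Lever:** I gripped the red crossbar on the smaller box and moved the lever to the pointer.

What the last checks showed:

| Check | Measured | Allowed |
|---|---|---|
| Carrier centre from stage centre | about 2–4 mm | 12 mm |
| Carrier length direction from the stage's | about 2° or less | 10° |
| Lens centre from stage centre | about 2–3 mm | 15 mm |
| Lens tilt | about 0.02–0.03 rad | 0.10 rad |
| Lever against pointer | 0.475–0.485 against 0.465–0.52 rad | 0.08 rad |

- **Other things:** They looked unmoved in the last scene picture; I did not measure their positions again. The gripper was clear of everything.
- **Disagreements:** The scene and side cameras differ by up to about 9 mm in y on the lens, so I averaged them. Their direct x reading of the lens came out about 10 mm farther out because the neck was counted in. The lens centre above comes from the close wrist view and the column position instead.
- **Pointer angle:** Single-view fits of the pointer's angle scattered. The wrist-camera line fit gave 0.29 rad, which I discarded as distorted by the wide pointer head.

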